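# Set out the plating place

## Task

Set out the plating place on the grey mat, going by the mat's own left-right and front (the long edge towards the robot): stand the brown bottle midway between the grey tip box and the petri dish, and stand the timer upright on the middle of the tip box's lid. Lay the red marker crosswise (left to right) in front of the dish, centred on it with about 3 cm clear between them, and lay the tweezers parallel to the marker in front of it, also centred on the dish, again with about 3 cm clear. Keep the bottle from falling over and leave the tape roll and the scissors where they are.

Things in the scene. Friction and masses are not known exactly. Their poses are not given: they have to be found in the camera images.
- mat: Flat grey bench mat, fixed, 270 (x) x 420 (y) x 3 mm thick, lying on the worktop, turned a little differently each time. Origin at the centre of its underside (on the worktop, z = 0), so its upper face is 3 mm above; its x axis points to its rear edge (away from the robot), its y axis to its left as the robot sees it.
- dish: Round clear petri dish with tan agar, 90 mm across, 12 mm high, fixed on the mat. Origin at the centre of its underside, on the mat's upper face; axes parallel to the mat's. It is on the left or on the right half of the mat; the grey tip box is on the other half, centre to centre 280 mm along the mat's y axis.
- tip_box_top (a point): Closed pale grey pipette-tip box with a flat lid, 80 (x) x 120 (y) x 65 mm high, with a small latch in front, fixed on the mat, axes parallel to the mat's. The point is the centre of the lid's flat top, 65 mm above the mat's upper face. (The box with a yellow lid on the far left is another one.)
- bottle_center (a point): Brown glass bottle with a black screw cap, loose, 72 mm across, 172 mm tall, 0.38 kg, starting upright on the worktop. The cap is a cylinder 52 mm across over the top 26 mm. The point is on its axis half-way up, 86 mm above its underside; z is its axis.
- timer_center (a point): White digital bench timer, loose, an upright block 22 mm thick (its x), 70 mm wide (its y), 66 mm tall, starting upright on the worktop with its display (-x side) roughly towards the robot. The point is its centre, 33 mm above its underside.
- marker_center (a point): Red marker pen, loose, lying down, 128 mm long (its y axis), 16 mm wide and 14 mm high at the ends; the barrel in the middle is 12 mm across. The point is its centre, 7 mm above what it lies on.
- tweezers_center (a point): Straight steel tweezers, loose, lying flat, 130 mm long (its x axis), 15 mm wide at the middle, 7 mm high. They do not bend. The point is the centre, 3.5 mm above what they lie on.
- tape_center (a point): Roll of tan label tape, loose, lying flat on the front middle of the mat, 77 mm across, 19 mm high; a bystander that stays where it is. The point is its centre.
- scissors_center (a point): Small steel scissors, loose, lying flat on the mat in front of the grey tip box, 160 mm long (its x axis), 61 mm wide, 7 mm high; a bystander that stays where it is. The point is the centre.
Mind the look-alikes: they are no part of the job. What is shaped like the part that bears bottle_center but green is not meant.

How it is judged:
By the outcome, as a careful person would: the job done as asked, in the order asked, and still so for the second after the job is handed in, with the robot touching nothing.
It also fails if it takes over 118 s, if anything falls off the work surface, if the arm or the gripper's body presses on something with over 40 N, if the wrist force passes 120 N, or if a joint passes its speed limit or range.

## Robot

A 6-joint arm with a two-finger parallel gripper is mounted at the origin on a cart in front of the work surface, level with it; the furniture and walls round the work are solid. World frame = base frame: x ahead of the robot, y to its left, z up, the work surface at z = 0. Lengths are in mm, angles in rad, forces in N, time in s.
With the tool pointing down it reaches from about 325 to 775 mm from the base axis. Payload 5.5 kg.
Tool frame: the origin (TCP) lies midway between the tips of the shut fingers; the grasp point (between the pads) lies 19 mm behind it (r.grip_point_offset is the distance from the TCP to the grasp point, in mm); x points along the fingers, z is the direction in which the jaws open and shut, and the axes are right-handed (so a half turn about x gives the same grasp; the last joint's range is limited). The gripper opens to 88 mm and grips with 3 to 60 N. Pads are 20 mm wide; open, the fingers measure 115 mm over their backs; the gripper's body (75 mm by 178 mm) begins 61 mm behind the grasp point.
Start: joints at [-1.278, 0.091, 1.231, -0, 1.82, -0.057], TCP at [205.626, -563.679, 201.231] pointing down, gripper open.
Joint ranges: [-2.87, 2.87], [-0.86, 2.18], [0.17, 2.46], [-1.51, 4.65], [0.06, 2.69], [-2.65, 2.65]. Speed limits (rad/s): [2.57, 2.57, 3.01, 3.14, 3.14, 3.14].

## Interface

Orientations are given as a unit quaternion [x, y, z, w].
In Python, from bench import r gives the robot as it stands. The module is installed in compiled form; this text tells all that it offers.
- The arm moves only by the shell command python3 -m creep 'ROWS'. ROWS is JSON, a list of rows, each a list of 7 numbers: the shift along the world's x, y, z in m, then the turn, a rotation vector about the world's x, y, z in degrees, then the opening, from 0 (shut) to 1 (fully open). A call has 1 to 5 rows; each row is the pose to reach, as a shift and turn from the pose commanded when the call began; what a row does not reach only later rows make up. A row lasts 1/8 s, in which the tool goes at most 62.5 mm and 10.7 degrees, less where a joint would pass 70% of its speed; a pose out of reach is approached as far as the arm can. A call with a gripper value outside its range is refused whole. The fingers move at their own pace and stop on an object; the grip force is fixed at half the most. Time passes only in rows, so rows that repeat a pose let the fingers close. It gives the time, the measured TCP pose, the force and the opening at its end, in the units of the state.
- r.sense(): the state, without advancing time (a new reading comes with each control period).
- r.camera(name): name is "side" or "top" or "wrist"; returns (picture, depth): 420x560x3 uint8, blue, green, red; 420x560 float32, mm along the optical axis (not along the pixel's ray), 0 where there is no reading.
- r.camera_model(name): a dict with "intrinsics" (3x3 intrinsics, pixels), "distortion" ([k1, k2, p1, p2, k3] as OpenCV has them; the pictures are not rectified), "pose" (4x4, takes a point from camera to world coordinates); the wrist camera has in their place "T_tool_cam" (4x4, takes a point from camera to tool coordinates, whose origin is the TCP and whose axes are the tool frame's). Camera axes: x right, y down, z forward; pixel columns grow to the right and rows downward; lengths in mm; the calibration is good to about 2 mm. A picture is of the moment at which its call begins: read the wrist's pose just before it. camera_model takes no time and is no camera call.
- r.job_done(): hands the job in, once; it reports no verdict.
Trained networks look in the newest picture that a camera, given by its name, has taken for a name from the list of things; names that differ only in an ending like _2 or _b are one class to them, and where a whole thing is asked for, a point or a joint stands for the part that bears it (a point fixed in the world has none). Each returns a list of dicts, best first, with "score" (0 to 1); they miss things now and then, are a little off and sometimes report something else, mostly with a low value. They report only what shows in the picture. A call takes as long as a camera call. They do not tell look-alikes from the thing itself.
- r.trace(label, camera): "region" (420x560 bool, what is visible of it) and "box" ([left, top, right, bottom] in pixels, round what is visible of it).
The state is a dict: "t": time; "q": joint angles; "joint_vel": joint speeds; "joint_torque": joint torques, N m; "position": TCP position; "tcp_rot": TCP orientation; "wrist_force": force on the tool from outside, world axes, zero at the start; "wrist_torque": the same for the moment, N m; "opening": opening from 0.0 (shut) to 1.0 (fully open).
Only numpy, scipy, OpenCV 4.12 (cv2) and the standard library are available. Lean on these libraries where they do the work, as an engineer would, in place of code of your own. Each camera call takes 0.05 s, during which the arm holds its last target.

## Working session

There is one attempt and no reset: what is moved stays moved. The work goes in short steps, Python scripts to look and compute and a shell command to move; the robot and the scene stay as the last step left them, time stands still between calls to the robot, and variables do not carry over. Pictures are saved under pics/ and viewed, and the job is handed in when it is done.

```bash
mkdir -p pics; ls; python3 - <<'E'
from bench import r
import cv2
s=r.sense(); print({k:s[k] for k in s})
for n in("top","side"):
    p,d=r.camera(n); cv2.imwrite(f"pics/{n}0.png",p)
    m=r.camera_model(n); print(n,m["intrinsics"],m["distortion"],m["pose"])
print(r.camera_model("wrist"))
E
```

```text
pics
{'t': 0.0, 'q': array([-1.27772433e+00,  9.18518172e-02,  1.23187583e+00, -3.50267036e-05,
        1.81980985e+00, -5.67120416e-02]), 'joint_vel': array([-2.15035822e-03,  9.69824733e-04, -1.79608951e-04, -6.06260117e-04,
        4.98511875e-04, -2.11353119e-05]), 'joint_torque': array([-2.06930570e-03, -4.46457052e+01, -4.06445074e+01,  6.94461563e-02,
        2.94677052e-02, -1.55884040e-04]), 'position': array([ 205.49747316, -563.34675166,  200.11682703]), 'tcp_rot': array([ 0.40579013,  0.57991913, -0.404958  ,  0.57882398]), 'wrist_force': array([ 0.61582135, -0.27541377, -0.18582068]), 'wrist_torque': array([-0.02601793, -0.01458336, -0.04146055]), 'opening': 0.9985345157531459}
top [[464.75054681   0.         280.72022767]
 [  0.         464.75054681 205.76818912]
 [  0.           0.           1.        ]] [-0.09844076  0.          0.          0.          0.        ] [[-2.45321906e-02 -9.82640568e-01  1.83890419e-01  2.39745046e+02]
 [-9.99677572e-01  2.29075697e-02 -1.09542057e-02  5.75889836e+01]
 [ 6.55156427e-03 -1.84099859e-01 -9.82885710e-01  1.34358669e+03]
 [ 0.0
[... 433 characters left out ...]
23e-01  5.94227118e+02]
 [ 0.00000000e+00  0.00000000e+00  0.00000000e+00  1.00000000e+00]]
{'intrinsics': array([[318.06665318,   0.        , 280.96773899],
       [  0.        , 318.06665318, 205.42914314],
       [  0.        ,   0.        ,   1.        ]]), 'distortion': array([0.00029776, 0.        , 0.        , 0.        , 0.        ]), 'T_tool_cam': array([[ 5.21788350e-04, -2.94590328e-01,  9.55623496e-01,
        -1.82271105e+02],
       [ 9.52642180e-05, -9.55623607e-01, -2.94590415e-01,
         8.03640561e+01],
       [ 9.99999859e-01,  2.44750571e-04, -4.70569348e-04,
         1.07140831e+00],
       [ 0.00000000e+00,  0.00000000e+00,  0.00000000e+00,
         1.00000000e+00]])}
```

View pics/top0.png

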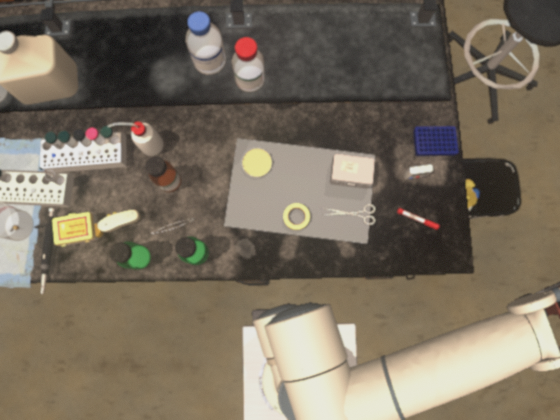

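View pics/side0.png

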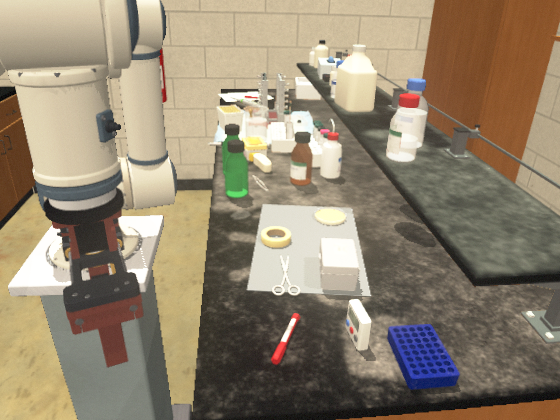

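```bash
cat > h.py <<'E'
from bench import r
import numpy as np, cv2
from scipy.spatial.transform import Rotation as R
def cam(n):
    m=r.camera_model(n)
    if n=="wrist":
        s=r.sense(); T=np.eye(4);T[:3,:3]=R.from_quat(s["tcp_rot"]).as_matrix();T[:3,3]=s["position"]
        P=T@m["T_tool_cam"]
    else: P=m["pose"]
    p,d=r.camera(n)
    return p,d,m["intrinsics"],m["distortion"],P
def pts(mask,d,K,D,P):
    v,u=np.nonzero(mask&(d>0)); z=d[v,u].astype(float)
    n=cv2.undistortPoints(np.stack([u,v],1).astype(float)[:,None],K,D)[:,0]
    c=np.c_[n*z[:,None],z]
    return c@P[:3,:3].T+P[:3,3]
def onplane(uv,z0,K,D,P):
    n=cv2.undistortPoints(np.array(uv,float).reshape(-1,1,2),K,D)[:,0]
    w=np.c_[n,np.ones(len(n))]@P[:3,:3].T
    t=(z0-P[2,3])/w[:,2]
    return w*t[:,None]+P[:3,3]
def rect(mask,z0,K,D,P):
    v,u=np.nonzero(mask)
    q=onplane(np.c_[u,v],z0,K,D,P)[:,:2]
    (c,s,a)=cv2.minAreaRect(q.astype(np.float32))
    return np.round(c,1),np.round(s,1),round(a,1)
E
python3 - <<'E'
from h import *
tz=dict(mat=3,dish=15,tip_box_top=68,bottle_center=172,timer_center=66,marker_center=8,tweezers_center=5,tape_center=22,scissors_center=8)
for n in("top","side"):
    p,d,K,D,P=cam(n); vis=p.copy()
    for l,z in tz.items():
        for t in r.trace(l,n)[:3]:
            m=t["region"]
            q=pts(m,d,K,D,P)
            if len(q)<3: print(n,l,'few');continue
            print(n,l,round(t["score"],2),t["box"],"med",np.median(q,0).round(1),"z5-95",np.percentile(q[:,2],[5,95]).round(1),"rect",*rect(m,z,K,D,P))
            cs,_=cv2.findContours(m.astype(np.uint8),0,2); cv2.drawContours(vis,cs,-1,(0,255,0) if n=="top" else (0,0,255),1)
    cv2.imwrite(f"pics/tr_{n}.png",vis)
E
```

```text
top mat 0.67 [226.0, 141.3, 376.5, 241.8] med [520.4  -4.6   2.7] z5-95 [-1.9  7.4] rect [541.  -16.2] [422.7 273. ] 81.5
top dish 0.91 [243.5, 145.7, 271.4, 176.3] med [624.9 113.1   8.7] z5-95 [ 4.1 14.4] rect [623.1 113.5] [88.  89.5] 44.7
top dish 0.54 [352.5, 213.7, 364.9, 218.2] med [ 463.6 -171.6    5.1] z5-95 [ 3.6 10.1] rect [ 458.1 -182. ] [42.3  4.9] 72.4
top tip_box_top 0.58 [328.0, 156.9, 371.2, 185.7] med [ 575.6 -161.1   66.6] z5-95 [32.6 71.1] rect [ 576.  -160.3] [121.5  90.7] 82.5
top bottle_center 0.96 [108.0, 243.4, 151.6, 268.0] med [344.2 440.7 121.1] z5-95 [ 23.1 174. ] rect [341.5 430.8] [107.   64.3] 71.3
top bottle_center 0.88 [144.7, 157.0, 182.5, 191.1] med [562.2 361.7 117.4] z5-95 [  5.6 173.4] rect [551.4 351. ] [110.9  68.4] 47.8
top bottle_center 0.73 [176.5, 235.6, 210.5, 263.7] med [352.9 277.  130.3] z5-95 [ 34.3 174.6] rect [350.4 273.7] [86.2 65. ] 62.9
top timer_center 0.59 [404.6, 165.3, 433.0, 179.0] med [ 570.9 -356.4   62.6] z5-95 [ 9.3 68.7] rect [ 568.3 -352.3] [34.4 86. ] 7.2
top marker_center 0.76 [396.1, 213.7, 438.7, 225.5] med [ 440.1
[... 1253 characters left out ...]
5] [127.1  42.5] 74.0
side timer_center 0.22 [318.5, 236.2, 361.6, 290.8] med [ 576.5 -213.2   64.4] z5-95 [ 6.  68.5] rect [ 573.8 -203.7] [205.6  84. ] 81.3
side marker_center 0.95 [273.7, 315.6, 300.6, 362.9] med [ 438.7 -375.9   12. ] z5-95 [ 1.5 14.7] rect [ 444.9 -361.5] [134.5  16.1] 63.9
side marker_center 0.32 [345.2, 298.5, 371.3, 348.4] med [ 572.3 -377.3   45.3] z5-95 [ 4.6 65.9] rect [ 590.3 -330.9] [146.6  49.6] 71.3
side tape_center 0.77 [260.7, 228.6, 291.8, 249.8] med [458.2 -15.   19.1] z5-95 [ 5.5 23.2] rect [458.5 -14.5] [99.5 70.1] 86.2
side scissors_center 0.53 [278.5, 258.9, 297.1, 292.5] med [ 466.5 -138.5    6.9] z5-95 [2.2 9.6] rect [ 461.7 -166.8] [ 36.7 131.8] 1.7
```

View pics/tr_top.png

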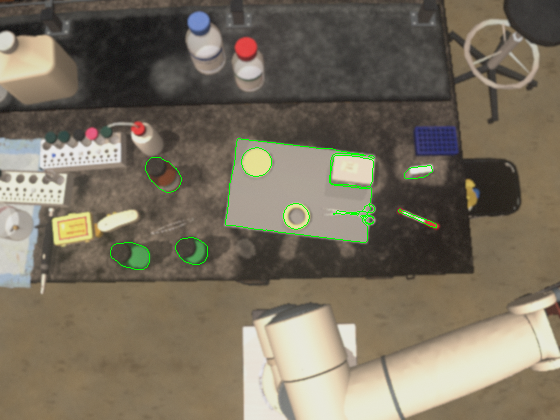

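```bash
python3 - <<'E'
from h import *
s=r.sense(); print(R.from_quat(s["tcp_rot"]).as_matrix().round(3), s["t"])
p,d,K,D,P=cam("top")
cv2.imwrite("pics/twz.png",cv2.resize(p[130:280,90:220],None,fx=5,fy=4*1,interpolation=cv2.INTER_CUBIC)); 
cv2.imwrite("pics/tm.png",cv2.resize(p[130:250,370:470],None,fx=5,fy=5,interpolation=cv2.INTER_CUBIC))
w,wd,K2,D2,P2=cam("wrist"); cv2.imwrite("pics/w0.png",w)
# cap fit
q=pts(np.ones(d.shape,bool),d,K,D,P).reshape(-1,3)
for nm,(x0,y0),z0 in(("cap",(565,355),160),("timer",(570,-356),55)):
    b=q[(abs(q[:,0]-x0)<50)&(abs(q[:,1]-y0)<50)&(q[:,2]>z0)]
    print(nm,len(b),b.mean(0).round(1),cv2.minAreaRect(b[:,:2].astype(np.float32)))
p,d,K,D,P=cam("side")
q=pts(np.ones(d.shape,bool),d,K,D,P)
for nm,(x0,y0),z0 in(("cap",(570,355),160),("timer",(570,-356),55),("box",(578,-164),60)):
    b=q[(abs(q[:,0]-x0)<90)&(abs(q[:,1]-y0)<90)&(q[:,2]>z0)]
    print(nm,len(b),b.mean(0).round(1),cv2.minAreaRect(b[:,:2].astype(np.float32)))
E
```

```text
[[-0.     0.939  0.343]
 [ 0.     0.343 -0.939]
 [-1.     0.    -0.   ]] 1.1
cap 312 [573.3 372.9 171. ] ((573.9480590820312, 373.97430419921875), (53.04438018798828, 50.112030029296875), 44.93385314941406)
timer 179 [ 575.2 -360.3   64.5] ((575.5924072265625, -360.6607971191406), (23.051435470581055, 67.57930755615234), 7.030044078826904)
cap 110 [574.  362.6 169.3] ((574.6021118164062, 367.36041259765625), (47.01938247680664, 49.15220260620117), 87.91852569580078)
timer 371 [ 576.2 -368.3   63.5] ((577.3734741210938, -363.9655456542969), (21.52880859375, 70.58534240722656), 7.055311679840088)
box 1049 [ 580.  -174.3   66.8] ((581.688232421875, -166.15411376953125), (119.88370513916016, 76.70314025878906), 81.39093780517578)
```

View pics/twz.png

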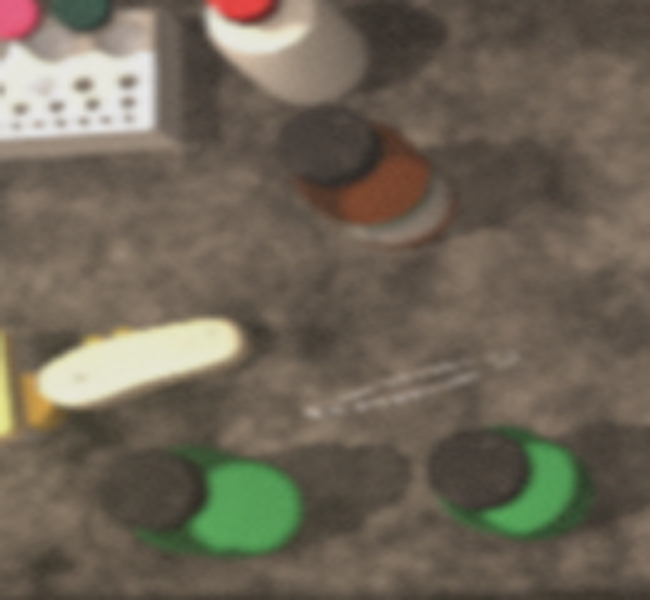

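View pics/tm.png

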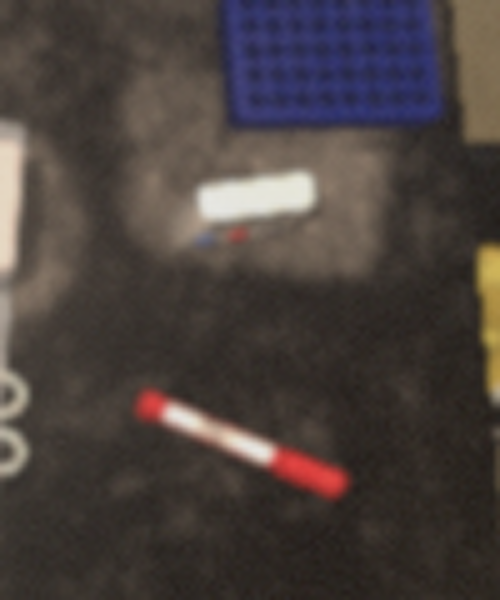

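View pics/w0.png

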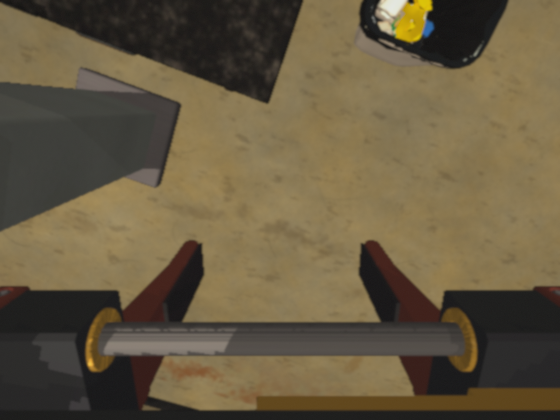

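```bash
python3 -m creep '[[0.1,0.25,0.06,0,0,50,1],[0.1,0.25,0.06,0,0,50,1],[0.1,0.25,0.06,0,0,50,1],[0.1,0.25,0.06,0,0,50,1],[0.1,0.25,0.06,0,0,50,1]]'
```

```text
t: 1.88
position: [306.6, -311.4, 263.0]
tcp_rot: [0.119, 0.696, -0.121, 0.698]
wrist_force: [-0.4, -0.5, 0.8]
opening: 1.0
```

```bash
python3 -m creep '[[0.11,0.29,0.02,0,0,11.5,1],[0.11,0.29,0.02,0,0,11.5,1],[0.11,0.29,0.02,0,0,11.5,1],[0.11,0.29,0.02,0,0,11.5,1],[0.11,0.29,0.02,0,0,11.5,1]]' && python3 -m creep '[[0.11,0.25,0,0,0,0,1],[0.11,0.25,0,0,0,0,1],[0.11,0.25,0,0,0,0,1],[0.11,0.25,0,0,0,0,1],[0.11,0.25,0,0,0,0,1]]'
python3 - <<'E'
from h import *
p,d,K,D,P=cam("wrist"); cv2.imwrite("pics/w1.png",p)
q=pts(np.ones(d.shape,bool),d,K,D,P)
for t in r.trace("bottle_center","wrist"):
    m=t["region"]; q=pts(m,d,K,D,P); b=q[q[:,2]>160]
    print(t["score"],t["box"],len(b),np.median(q,0), b.mean(0) if len(b) else 0, cv2.minAreaRect(b[:,:2].astype(np.float32)) if len(b)>5 else 0)
for t in r.trace("tweezers_center","wrist"):
    m=t["region"]; print(t["score"],t["box"],rect(m,5,K,D,P))
E
```

```text
t: 2.5
position: [415.9, -21.6, 281.7]
tcp_rot: [0.052, 0.705, -0.052, 0.706]
wrist_force: [1.3, -0.5, 0.8]
opening: 0.996
t: 3.12
position: [525.9, 229.5, 279.8]
tcp_rot: [0.051, 0.706, -0.051, 0.705]
wrist_force: [-0.2, -1.2, -0.6]
opening: 1.001
0.83 [274.6, 0.0, 348.3, 83.2] 2981 [570.24546417 362.39766465 170.03202464] [575.02192213 367.94215002 170.76292779] ((575.1018676757812, 366.194580078125), (39.779605865478516, 50.79674530029297), 81.47296142578125)
0.74 [70.0, 114.2, 183.8, 185.6] 2675 [378.55481548 292.01204659 129.58857725] [363.66543525 290.22677812 170.40111776] ((361.72076416015625, 289.7068176269531), (50.39945602416992, 50.68741226196289), 5.435918807983398)
0.74 [236.8, 286.8, 286.9, 320.6] 0 [460.7361607   16.30148096  20.05175318] 0 0
0.73 [44.5, 1.6, 150.0, 35.9] 0 [364.05845116 429.12461332  74.17844627] 0 0
0.89 [173.7, 33.2, 229.9, 122.9] (array([438.7, 360.7]), array([ 15.8, 126.5]), 17.7)
```

View pics/w1.png

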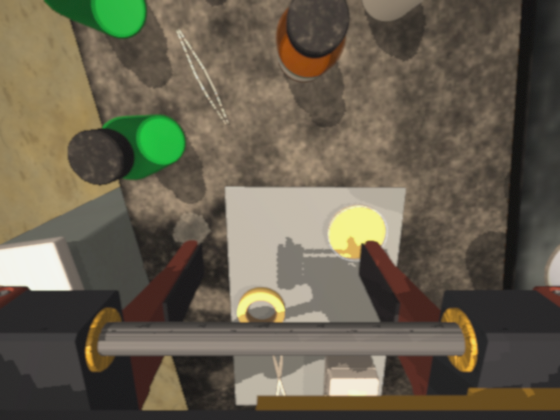

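```bash
python3 -m creep '[[0.049,0.141,0,0,0,0,1],[0.049,0.141,0,0,0,0,1],[0.049,0.141,0,0,0,0,1],[0.049,0.141,-0.05,0,0,0,1],[0.049,0.141,-0.05,0,0,0,1]]'
python3 - <<'E'
from h import *
p,d,K,D,P=cam("wrist"); cv2.imwrite("pics/w2.png",p)
for t in r.trace("bottle_center","wrist"):
    m=t["region"]; q=pts(m,d,K,D,P); b=q[q[:,2]>160]
    print(t["score"],t["box"],len(b),np.median(q,0), b.mean(0) if len(b) else 0, cv2.minAreaRect(b[:,:2].astype(np.float32)) if len(b)>5 else 0)
E
```

```text
t: 3.9
position: [572.9, 365.0, 224.7]
tcp_rot: [0.05, 0.709, -0.055, 0.702]
wrist_force: [-0.1, -0.6, -0.2]
opening: 1.003
0.79 [248.0, 136.5, 323.5, 234.7] 3343 [577.45016441 383.7918172  170.14662502] [576.47712403 374.38562831 170.67411856] ((576.1819458007812, 373.0839538574219), (50.05609130859375, 51.17667770385742), 88.24420928955078)
0.79 [0.0, 90.6, 123.9, 168.5] 364 [374.98626031 456.56586958 108.4480259 ] [372.81459674 450.17544887 164.22315243] ((371.13507080078125, 449.9317626953125), (35.822322845458984, 8.280237197875977), 67.92989349365234)
0.79 [59.6, 219.1, 165.9, 303.9] 19 [383.72937553 309.88231197  93.23375298] [527.62766182 404.22748327 330.35667374] ((529.2627563476562, 403.6551513671875), (3.5478720664978027, 10.6736478805542), 60.955265045166016)
```

View pics/w2.png

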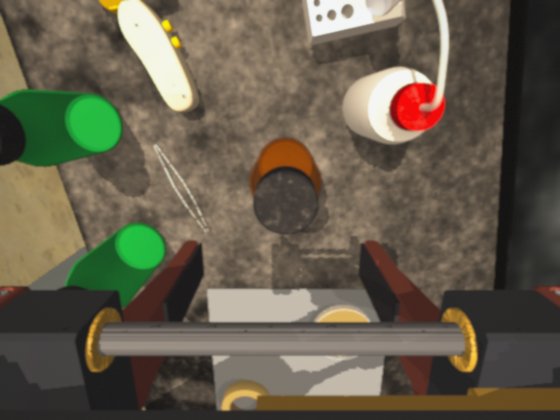

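```bash
python3 -m creep '[[0.001,0.002,0,0,0,0,1],[0.001,0.002,-0.03,0,0,0,1],[0.001,0.002,-0.06,0,0,0,1],[0.001,0.002,-0.087,0,0,0,1],[0.001,0.002,-0.087,0,0,0,1]]'
```

```text
t: 4.62
position: [575.6, 368.9, 144.1]
tcp_rot: [0.052, 0.705, -0.053, 0.705]
wrist_force: [0.8, -0.2, 0.0]
opening: 1.003
```

```bash
python3 -m creep '[[0,0.004,-0.002,0,0,0,1],[0,0.004,-0.002,0,0,0,1],[0,0.004,-0.002,0,0,0,0.3],[0,0.004,-0.002,0,0,0,0.3],[0,0.004,-0.002,0,0,0,0.3]]'; python3 -m creep '[[0,0,0,0,0,0,0.3],[0,0,0,0,0,0,0.3],[0,0,0,0,0,0,0.3]]'
```

```text
t: 5.25
position: [575.7, 373.3, 142.4]
tcp_rot: [0.052, 0.705, -0.052, 0.705]
wrist_force: [1.0, 1.8, 0.7]
opening: 0.693
t: 5.62
position: [575.7, 373.3, 142.2]
tcp_rot: [0.052, 0.705, -0.052, 0.705]
wrist_force: [1.7, -0.1, 0.1]
opening: 0.583
```

```bash
python3 -m creep '[[0,0,0.02,0,0,0,0.3],[0,0,0.05,0,0,0,0.3],[0,0,0.07,0,0,0,0.3],[0,-0.02,0.07,0,0,0,0.3],[0.003,-0.06,0.07,0,0,0,0.3]]'; python3 - <<'E'
from h import *
p,d,K,D,P=cam("top"); cv2.imwrite("pics/t3.png",p)
q=pts(np.ones(d.shape,bool),d,K,D,P)
b=q[(abs(q[:,0]-580)<70)&(abs(q[:,1]+164)<80)&(q[:,2]>58)&(q[:,2]<80)]
print(b.mean(0),cv2.minAreaRect(b[:,:2].astype(np.float32)))
p,d,K,D,P=cam("side"); cv2.imwrite("pics/s3.png",p)
for t in r.trace("dish","side")[:1]:
    m=t["region"]; print(rect(m,15,K,D,P),rect(m,9,K,D,P))
    q=pts(m,d,K,D,P); b=q[q[:,2]>8]; print(b.mean(0),cv2.minAreaRect(b[:,:2].astype(np.float32)))
    v,u=np.nonzero(m); 
E
```

```text
t: 6.25
position: [578.2, 314.0, 212.9]
tcp_rot: [0.051, 0.705, -0.051, 0.705]
wrist_force: [-0.2, 0.4, -4.3]
opening: 0.581
[ 581.33087749 -164.13356938   66.92566154] ((580.27880859375, -164.24420166015625), (118.19075012207031, 85.28764343261719), 81.65038299560547)
(array([623.1, 103.8]), array([108.6,  91.3]), 86.8) (array([625.8, 114.9]), array([109.7,  92.2]), 86.8)
[624.31179809 112.32691609  10.36608169] ((623.30908203125, 111.71722412109375), (92.89329528808594, 85.6580810546875), 81.92157745361328)
```

View pics/s3.png

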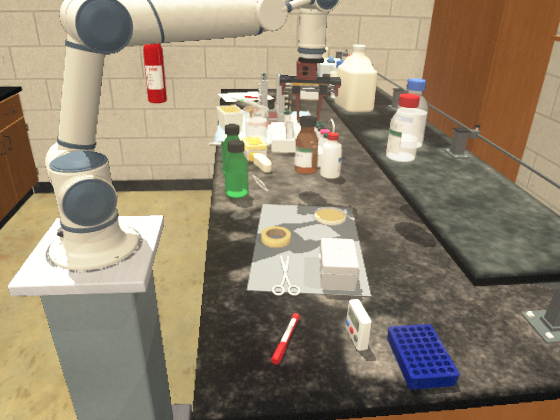

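```bash
python3 -m creep '[[0.003,-0.045,0,0,0,0,0.3],[0.006,-0.09,0,0,0,0,0.3],[0.009,-0.135,0,0,0,0,0.3],[0.012,-0.18,0,0,0,0,0.3],[0.015,-0.22,0,0,0,0,0.3]]'; python3 -m creep '[[0.003,-0.04,0,0,0,0,0.3],[0.005,-0.075,0,0,0,0,0.3],[0.007,-0.105,-0.0,0,0,0,0.3],[0.0085,-0.12,-0.02,0,0,0,0.3],[0.0085,-0.12,-0.04,0,0,0,0.3]]'
```

```text
t: 7.02
position: [593.6, 92.6, 212.7]
tcp_rot: [0.052, 0.705, -0.052, 0.705]
wrist_force: [0.1, 0.0, -4.2]
opening: 0.585
t: 7.65
position: [602.2, -27.0, 170.5]
tcp_rot: [0.053, 0.705, -0.052, 0.705]
wrist_force: [-0.2, -0.6, -4.5]
opening: 0.579
```

```bash
python3 - <<'E'
from h import *
for n in("side","top","wrist"):
    p,d,K,D,P=cam(n); cv2.imwrite(f"pics/{n}4.png",p)
    for t in r.trace("bottle_center",n):
        m=t["region"]; q=pts(m,d,K,D,P); print(n,t["box"],np.median(q,0),np.percentile(q[:,2],[2,98]))
E
```

```text
side [221.3, 142.2, 249.8, 197.6] [360.98122612 265.04046059  88.64626501] [  6.38004626 173.0298916 ]
side [317.3, 169.8, 349.3, 239.5] [595.27383255 -43.05399615 120.90813023] [ 34.34466544 201.17222698]
side [223.3, 125.0, 239.4, 170.9] [336.24440016 440.57936048 142.46651921] [ 24.98044407 170.52770445]
top [174.7, 234.4, 210.2, 264.8] [353.48114208 278.00924446 128.05677607] [ 16.25140216 175.38896109]
top [109.7, 242.7, 149.4, 269.2] [344.04836925 441.51004523 122.0004856 ] [ 21.44903336 175.12443858]
top [288.5, 168.8, 306.2, 176.1] [567.58636024  -1.98784647  69.98144541] [ 39.13299119 105.42668015]
wrist [231.4, 135.1, 331.3, 303.8] [603.79770776  -7.26527847 193.10918394] [ 50.58000659 202.09712693]
```

View pics/side4.png

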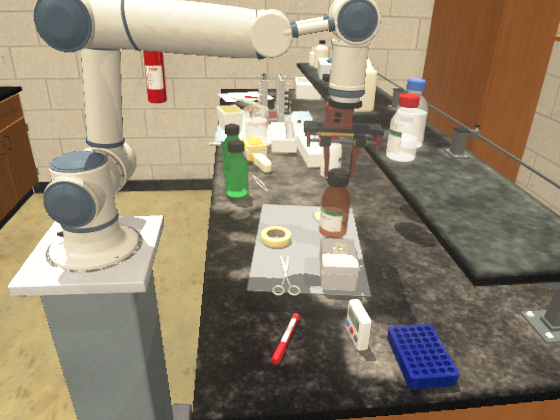

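```bash
python3 -m creep '[[0,0.001,-0.01,0,0,0,0.3],[0,0.001,-0.018,0,0,0,0.3],[0,0.001,-0.022,0,0,0,0.3],[0,0.001,-0.024,0,0,0,0.3],[0,0.001,-0.024,0,0,0,0.3]]'
```

```text
t: 8.57
position: [602.1, -25.7, 148.1]
tcp_rot: [0.052, 0.705, -0.052, 0.705]
wrist_force: [-0.5, 0.3, -3.7]
opening: 0.584
```

```bash
python3 -m creep '[[0,0,-0.001,0,0,0,0.3],[0,0,-0.0025,0,0,0,0.3],[0,0,-0.003,0,0,0,0.3],[0,0,-0.003,0,0,0,0.3]]'
```

```text
t: 9.07
position: [602.5, -25.6, 147.0]
tcp_rot: [0.052, 0.704, -0.052, 0.706]
wrist_force: [-2.0, 1.4, 5.7]
opening: 0.581
```

```bash
python3 -m creep '[[0,0,0,0,0,0,0.3],[0,0,0,0,0,0,1],[0,0,0,0,0,0,1],[0,0,0,0,0,0,1],[0,0,0,0,0,0,1]]'; python3 -m creep '[[0,0,0.03,0,0,0,1],[0,0,0.06,0,0,0,1],[0,0,0.1,0,0,0,1],[0,0,0.12,0,0,0,1],[0,0,0.12,0,0,0,1]]'
python3 - <<'E'
from h import *
p,d,K,D,P=cam("wrist"); cv2.imwrite("pics/w5.png",p)
for t in r.trace("bottle_center","wrist")[:1]:
    m=t["region"]; q=pts(m,d,K,D,P); b=q[(q[:,2]>165)&(q[:,2]<185)]
    print(t["score"],t["box"],len(b),b.mean(0), cv2.minAreaRect(b[:,:2].astype(np.float32)))
p,d,K,D,P=cam("side"); cv2.imwrite("pics/s5.png",p)
E
```

```text
t: 9.7
position: [602.1, -25.7, 144.9]
tcp_rot: [0.052, 0.705, -0.052, 0.705]
wrist_force: [-0.2, 0.3, -0.3]
opening: 0.983
t: 10.32
position: [602.8, -25.8, 267.3]
tcp_rot: [0.052, 0.704, -0.052, 0.707]
wrist_force: [0.6, -0.2, -0.7]
opening: 1.002
```

View pics/w5.png

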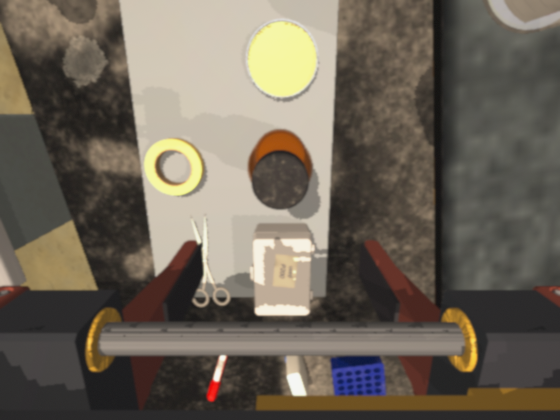

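```bash
python3 - <<'E'
from h import *
p,d,K,D,P=cam("wrist")
q=pts(np.ones(d.shape,bool),d,K,D,P)
def f(x,y,w,z0,z1):
    b=q[(abs(q[:,0]-x)<w)&(abs(q[:,1]-y)<w)&(q[:,2]>z0)&(q[:,2]<z1)]
    print(len(b),b.mean(0).round(1),cv2.minAreaRect(b[:,:2].astype(np.float32)))
f(602,-26,45,165,190); f(581,-165,75,60,75); f(623,113,60,9,22)
for l in("dish","mat","tape_center","scissors_center","tweezers_center"):
  for t in r.trace(l,"wrist")[:1]:
    m=t["region"];print(l,t["score"],rect(m,dict(mat=3,dish=15,tape_center=22).get(l,8),K,D,P))
E
```

```text
2676 [603.5  -6.9 173.8] ((603.2391357421875, -8.042449951171875), (51.328487396240234, 50.95433044433594), 64.04410552978516)
4437 [ 583.6 -162.1   66.2] ((583.0902099609375, -165.64138793945312), (116.97037506103516, 76.70008850097656), 81.61949920654297)
712 [625.  116.6  11.3] ((624.3833618164062, 111.00363159179688), (89.08293914794922, 88.7455825805664), 81.48049926757812)
dish 0.66 (array([623.7, 110.6]), array([90.3, 87.9]), 30.1)
tape_center 0.91 (array([460.4,  -0.9]), array([80.5, 76.5]), 34.5)
scissors_center 0.79 (array([ 456.1, -168.7]), array([ 56.2, 128.1]), 4.7)
```

```bash
python3 - <<'E'
from h import *
for n in("side","top"):
    p,d,K,D,P=cam(n); cv2.imwrite(f"pics/{n}6.png",p)
    q=pts(np.ones(d.shape,bool),d,K,D,P)
    for z in(20,50,80,110,140,160,168):
        b=q[(abs(q[:,0]-603)<50)&(abs(q[:,1]+17)<50)&(abs(q[:,2]-z)<6)]
        if len(b)>5: print(n,z,len(b),cv2.minAreaRect(b[:,:2].astype(np.float32)))
cv2.imwrite("pics/s6c.png",cv2.resize(cv2.imread("pics/side6.png")[140:320,240:400],None,fx=4,fy=3.3))
E
```

```text
side 20 31 ((598.5093383789062, -27.47154998779297), (19.371597290039062, 65.23921203613281), 77.62545013427734)
side 50 111 ((597.2437744140625, -27.505634307861328), (34.78411865234375, 69.26683044433594), 74.8254165649414)
side 80 115 ((598.931396484375, -29.531044006347656), (32.8827018737793, 68.57405853271484), 80.37322998046875)
side 110 147 ((598.6209716796875, -26.483734130859375), (39.776405334472656, 68.0079345703125), 76.07954406738281)
side 140 71 ((599.169921875, -18.962919235229492), (21.659521102905273, 39.85264587402344), 74.23173522949219)
side 160 92 ((598.6784057617188, -22.651947021484375), (25.629554748535156, 49.07617950439453), 74.6466064453125)
side 168 106 ((598.048583984375, -11.397541046142578), (41.82528305053711, 51.798362731933594), 32.690948486328125)
top 110 6 ((590.9451904296875, -37.276268005371094), (3.2747607231140137, 10.693716049194336), 48.126007080078125)
top 160 17 ((580.8523559570312, -2.2603683471679688), (35.135066986083984, 6.820727825164795), 77.96672058105469)
top 168 26 ((594.4122314453125, 5.835971832275391), (49.714534759521484, 21.218114852905273), 33.783790588378906)
```

View pics/s6c.png

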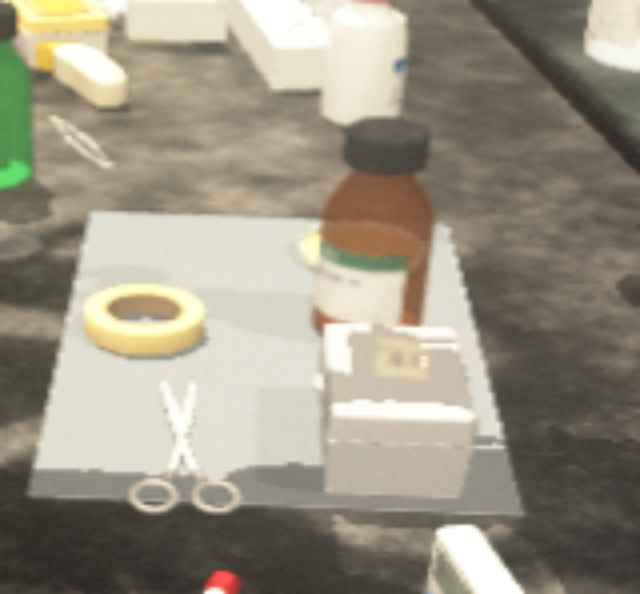

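View pics/top6.png

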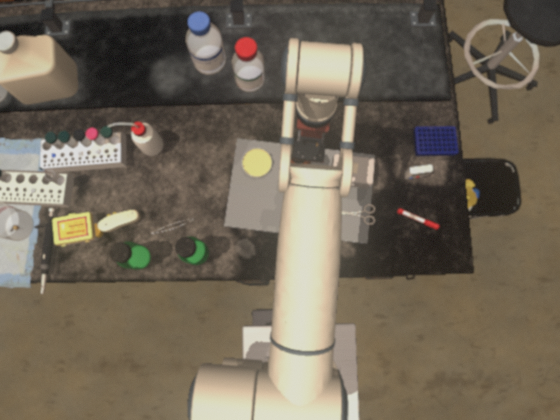

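```bash
python3 -m creep '[[0,0.0175,0,0,0,0,1],[0,0.0175,-0.04,0,0,0,1],[0,0.0175,-0.08,0,0,0,1],[0,0.0175,-0.119,0,0,0,1],[0,0.0175,-0.119,0,0,0,1]]'; python3 -m creep '[[0,0,0,0,0,0,1],[0,0,0,0,0,0,0.3],[0,0,0,0,0,0,0.3],[0,0,0,0,0,0,0.3],[0,0,0,0,0,0,0.3]]';python3 -m creep '[[0,0,0,0,0,0,0.3],[0,0,0,0,0,0,0.3],[0,0,0.003,0,0,0,0.3],[0,0,0.006,0,0,0,0.3],[0,0,0.006,0,0,0,0.3]]'
```

```text
t: 11.5
position: [600.1, -7.0, 142.3]
tcp_rot: [0.052, 0.708, -0.052, 0.703]
wrist_force: [-0.4, -0.3, -0.0]
opening: 0.999
t: 12.12
position: [602.3, -8.2, 146.5]
tcp_rot: [0.052, 0.705, -0.052, 0.705]
wrist_force: [0.1, 0.9, 1.6]
opening: 0.586
t: 12.75
position: [602.0, -8.2, 151.9]
tcp_rot: [0.052, 0.705, -0.052, 0.705]
wrist_force: [0.5, -0.2, -3.8]
opening: 0.577
```

```bash
python3 -m creep '[[0,-0.003,0,0,0,0,0.3],[0,-0.008,0,0,0,0,0.3],[0,-0.013,0,0,0,0,0.3],[0,-0.017,0,0,0,0,0.3],[0,-0.019,0,0,0,0,0.3]]'; python3 -m creep '[[0,0,0,0,0,0,0.3],[0,0,-0.003,0,0,0,0.3],[0,0,-0.006,0,0,0,0.3],[0,0,-0.007,0,0,0,0.3],[0,0,-0.007,0,0,0,0.3]]'
```

```text
t: 13.38
position: [602.1, -27.6, 152.2]
tcp_rot: [0.052, 0.705, -0.052, 0.705]
wrist_force: [-0.2, -0.1, -3.3]
opening: 0.582
t: 14.0
position: [602.4, -27.0, 146.5]
tcp_rot: [0.052, 0.705, -0.052, 0.706]
wrist_force: [-0.8, -0.0, 4.5]
opening: 0.583
```

```bash
python3 -m creep '[[0,0,0,0,0,0,0.3],[0,0,0,0,0,0,1],[0,0,0,0,0,0,1],[0,0,0,0,0,0,1],[0,0,0.01,0,0,0,1]]'; python3 -m creep '[[0,0,0.03,0,0,0,1],[0,0,0.07,0,0,0,1],[0,0,0.12,0,0,0,1],[0,0,0.12,0,0,0,1],[0,0,0.12,0,0,0,1]]'
python3 - <<'E'
from h import *
p,d,K,D,P=cam("wrist"); cv2.imwrite("pics/w7.png",p)
q=pts(np.ones(d.shape,bool),d,K,D,P)
def f(x,y,w,z0,z1):
    b=q[(abs(q[:,0]-x)<w)&(abs(q[:,1]-y)<w)&(q[:,2]>z0)&(q[:,2]<z1)]
    print(len(b),b.mean(0).round(1),cv2.minAreaRect(b[:,:2].astype(np.float32)))
f(602,-26,45,165,190); f(581,-165,75,60,75); f(623,113,60,9,22)
for l in("dish","timer_center","marker_center"):
  for t in r.trace(l,"wrist")[:1]:
    m=t["region"];print(l,t["score"],rect(m,dict(mat=3,dish=15,timer_center=66).get(l,8),K,D,P))
E
```

```text
t: 14.62
position: [601.6, -27.2, 154.3]
tcp_rot: [0.052, 0.706, -0.052, 0.704]
wrist_force: [-1.5, -0.3, -0.8]
opening: 0.983
t: 15.25
position: [602.2, -27.2, 275.0]
tcp_rot: [0.052, 0.705, -0.052, 0.705]
wrist_force: [0.1, -0.4, 0.2]
opening: 1.0
2373 [603.5 -26.  173.7] ((603.4111328125, -27.290786743164062), (51.24583053588867, 51.33563995361328), 69.40007781982422)
4236 [ 583.5 -162.2   66.2] ((582.9959716796875, -165.71109008789062), (116.94689178466797, 76.78763580322266), 81.66835021972656)
680 [625.2 115.7  11.2] ((624.3626098632812, 110.48284149169922), (89.76878356933594, 88.46685028076172), 79.89407348632812)
dish 0.9 (array([623.9, 110.3]), array([89.9, 88.6]), 83.5)
timer_center 0.67 (array([ 580.6, -342.9]), array([78.2, 28.7]), 87.6)
marker_center 0.59 (array([ 435.1, -379.9]), array([88.6, 13.7]), 63.7)
```

```bash
python3 -m creep '[[-0.02,-0.25,-0.06,0,0,15.5,0.6],[-0.02,-0.25,-0.06,0,0,15.5,0.6],[-0.02,-0.25,-0.06,0,0,15.5,0.6],[-0.02,-0.25,-0.06,0,0,15.5,0.6],[-0.02,-0.25,-0.06,0,0,15.5,0.6]]'; python3 -m creep '[[-0.006,-0.04,0,0,0,0,0.6],[-0.006,-0.04,0,0,0,0,0.6]]'
python3 - <<'E'
from h import *
p,d,K,D,P=cam("wrist"); cv2.imwrite("pics/w8.png",p)
q=pts(np.ones(d.shape,bool),d,K,D,P)
def f(x,y,w,z0,z1):
    b=q[(abs(q[:,0]-x)<w)&(abs(q[:,1]-y)<w)&(q[:,2]>z0)&(q[:,2]<z1)]
    print(len(b),b.mean(0).round(1),cv2.minAreaRect(b[:,:2].astype(np.float32)))
f(576,-362,45,58,80)
for l in("timer_center","marker_center"):
  for t in r.trace(l,"wrist")[:1]:
    m=t["region"];print(l,t["score"],rect(m,dict(mat=3,dish=15,timer_center=66).get(l,8),K,D,P))
E
```

```text
t: 16.08
position: [580.2, -280.5, 211.6]
tcp_rot: [-0.041, 0.708, 0.043, 0.704]
wrist_force: [-0.0, -0.2, -0.4]
opening: 0.603
t: 16.32
position: [575.5, -318.4, 214.2]
tcp_rot: [-0.042, 0.706, 0.043, 0.705]
wrist_force: [-0.2, 0.9, 0.3]
opening: 0.602
1027 [ 578.4 -361.9   64.6] ((578.3676147460938, -363.8373107910156), (19.360713958740234, 68.38377380371094), 7.248650074005127)
timer_center 0.88 (array([ 576.7, -356. ]), array([20.4, 81.7]), 7.3)
marker_center 0.6 (array([ 445.2, -361. ]), array([132. ,  17.1]), 64.6)
```

View pics/w8.png

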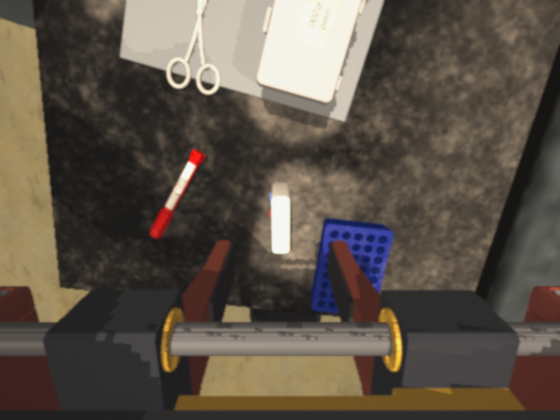

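```bash
python3 -m creep '[[0.0025,-0.0445,0,0,0,0,0.6],[0.0025,-0.0445,-0.04,0,0,0,0.6],[0.0025,-0.0445,-0.08,0,0,0,0.6],[0.0025,-0.0445,-0.1,0,0,0,0.6],[0.0025,-0.0445,-0.1,0,0,0,0.6]]'
python3 - <<'E'
from h import *
p,d,K,D,P=cam("wrist"); cv2.imwrite("pics/w9.png",p)
E
```

```text
t: 17.1
position: [578.4, -360.2, 113.8]
tcp_rot: [-0.043, 0.707, 0.045, 0.705]
wrist_force: [-1.1, -0.1, 0.1]
opening: 0.601
```

View pics/w9.png

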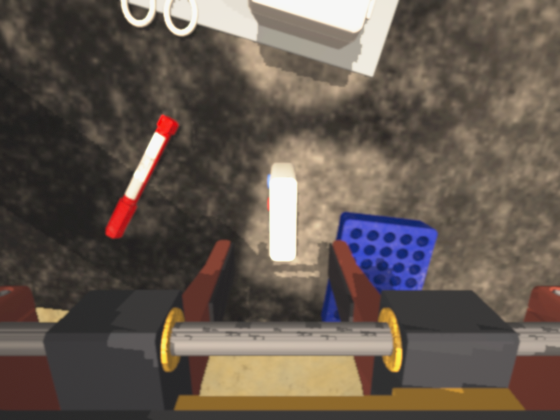

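```bash
python3 - <<'E'
from h import *
p,d,K,D,P=cam("wrist")
b=p.astype(int); m=(b[:,:,0]>b[:,:,2]+50)&(b[:,:,0]>b[:,:,1]+40); m[:200]=0;m[:,:310]=0
q=pts(m,d,K,D,P); print(len(q),q.min(0),np.percentile(q,[1,99],axis=0)); 
c=q[abs(q[:,1]+362)<14]; print(np.percentile(c,[1,99],axis=0) if len(c) else 0)
E
```

```text
6052 [ 605.34153122 -487.57192745   -2.04608594] [[ 635.97540879 -476.37001111    4.18671466]
 [ 721.58742982 -368.00719459   28.23881843]]
[[ 635.89257811 -375.87125444    3.58305959]
 [ 719.82088186 -367.82675319   28.59692838]]
```

```bash
python3 -m creep '[[-0.0005,-0.001,-0.03,0,0,0,0.5],[-0.0005,-0.001,-0.06,0,0,0,0.5],[-0.0005,-0.001,-0.09,0,0,0,0.5],[-0.0005,-0.001,-0.091,0,0,0,0.5],[-0.0005,-0.001,-0.091,0,0,0,0.5]]'; python3 -m creep '[[0,0,0,0,0,0,0.1],[0,0,0,0,0,0,0.1],[0,0,0,0,0,0,0.1],[0,0,0,0,0,0,0.1],[0,0,0,0,0,0,0.1]]'
```

```text
t: 17.82
position: [579.2, -363.4, 27.0]
tcp_rot: [-0.044, 0.705, 0.043, 0.707]
wrist_force: [-0.4, -0.6, 0.5]
opening: 0.5
t: 18.45
position: [578.6, -363.0, 25.3]
tcp_rot: [-0.044, 0.705, 0.043, 0.706]
wrist_force: [-0.5, 0.6, 4.8]
opening: 0.249
```

```bash
python3 -m creep '[[0,0,0.03,0,0,0,0.1],[0,0,0.07,0,0,0,0.1],[0,0,0.11,0,0,0,0.1],[0,0.03,0.115,0,0,-4,0.1],[0.001,0.07,0.115,0,0,-9,0.1]]'; python3 -m creep '[[0.001,0.04,0,0,0,-4,0.1],[0.002,0.08,0,0,0,-6.6,0.1],[0.0025,0.11,0,0,0,-6.6,0.1],[0.0025,0.125,0,0,0,-6.6,0.1],[0.0025,0.1275,0,0,0,-6.6,0.1]]'; python3 -m creep '[[0,0,0,0,0,0,0.1]]'
python3 - <<'E'
from h import *
for n in("side","wrist"):
    p,d,K,D,P=cam(n); cv2.imwrite(f"pics/{n}10.png",p)
    q=pts(np.ones(d.shape,bool),d,K,D,P)
    def f(x,y,w,z0,z1):
        b=q[(abs(q[:,0]-x)<w)&(abs(q[:,1]-y)<w)&(q[:,2]>z0)&(q[:,2]<z1)]
        print(n,len(b),b.mean(0).round(1) if len(b) else 0,cv2.minAreaRect(b[:,:2].astype(np.float32)) if len(b) else 0)
    f(582,-165,50,170,190); f(582,-165,75,60,75)
E
```

```text
t: 19.08
position: [579.0, -292.7, 139.3]
tcp_rot: [0.014, 0.707, -0.014, 0.707]
wrist_force: [0.1, 0.4, -1.4]
opening: 0.25
t: 19.7
position: [581.5, -164.8, 138.8]
tcp_rot: [0.052, 0.705, -0.052, 0.705]
wrist_force: [-0.7, 0.0, -0.6]
opening: 0.245
t: 19.82
position: [581.5, -166.0, 139.0]
tcp_rot: [0.053, 0.705, -0.053, 0.705]
wrist_force: [0.1, -0.9, -0.8]
opening: 0.248
side 247 [ 578.  -174.9  178.9] ((577.2960815429688, -167.57492065429688), (37.35340118408203, 69.82746887207031), 8.09007453918457)
side 1015 [ 579.6 -176.1   66.8] ((581.3177490234375, -167.08010864257812), (120.71736145019531, 77.0704345703125), 81.73474884033203)
wrist 5467 [ 581.8 -160.7  178.7] ((583.4092407226562, -164.05421447753906), (38.982139587402344, 63.62117004394531), 6.195454120635986)
wrist 7532 [ 587.8 -145.5   66.2] ((583.5075073242188, -164.830810546875), (114.39588928222656, 76.88904571533203), 81.4227294921875)
```

View pics/wrist10.png

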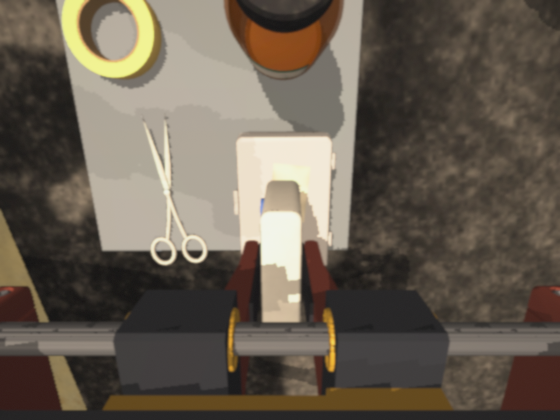

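View pics/side10.png

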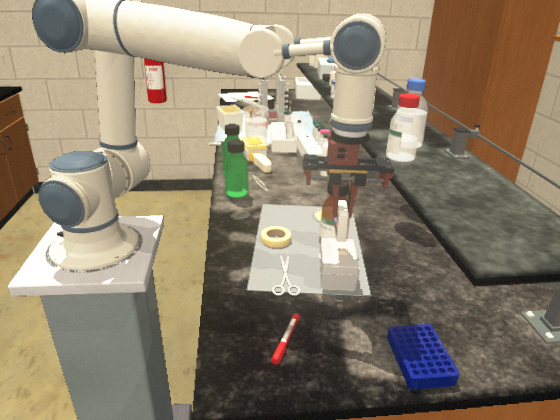

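```bash
python3 -m creep '[[0.001,0,-0.015,0,0,0,0.1],[0.001,0,-0.03,0,0,0,0.1],[0.001,0,-0.04,0,0,0,0.1],[0.001,0,-0.043,0,0,0,0.1],[0.001,0,-0.043,0,0,0,0.1]]'; python3 -m creep '[[0,0,-0.001,0,0,0,0.1],[0,0,-0.002,0,0,0,0.1],[0,0,-0.003,0,0,0,0.1],[0,0,-0.003,0,0,0,0.1]]'
```

```text
t: 20.55
position: [582.6, -165.2, 96.1]
tcp_rot: [0.053, 0.705, -0.053, 0.705]
wrist_force: [0.1, 0.6, -1.3]
opening: 0.249
t: 21.05
position: [582.6, -165.2, 93.2]
tcp_rot: [0.053, 0.705, -0.053, 0.705]
wrist_force: [0.6, -0.3, -1.0]
opening: 0.249
```

```bash
python3 -m creep '[[0,0,-0.001,0,0,0,0.1],[0,0,-0.002,0,0,0,0.1],[0,0,-0.002,0,0,0,0.1]]'
```

```text
t: 21.42
position: [583.0, -165.2, 92.7]
tcp_rot: [0.053, 0.705, -0.053, 0.706]
wrist_force: [-1.1, 1.4, 5.4]
opening: 0.248
```

```bash
python3 -m creep '[[0,0,0,0,0,0,0.5],[0,0,0,0,0,0,0.5],[0,0,0,0,0,0,0.5],[0,0,0.01,0,0,0,0.5],[0,0,0.03,0,0,0,0.5]]'; python3 -m creep '[[0,0,0.06,0,0,0,0.5],[0,0,0.12,0,0,0,0.5],[0,0,0.15,0,0,0,0.7],[0,0,0.15,0,0,0,0.7]]'
python3 - <<'E'
from h import *
for n in("side","wrist"):
    p,d,K,D,P=cam(n); cv2.imwrite(f"pics/{n}11.png",p)
    q=pts(np.ones(d.shape,bool),d,K,D,P)
    def f(x,y,w,z0,z1):
        b=q[(abs(q[:,0]-x)<w)&(abs(q[:,1]-y)<w)&(q[:,2]>z0)&(q[:,2]<z1)]
        print(n,len(b),b.mean(0).round(1) if len(b) else 0,cv2.minAreaRect(b[:,:2].astype(np.float32)) if len(b) else 0)
    f(582,-165,50,125,145); f(582,-165,75,60,75)
    for t in r.trace("marker_center",n)[:1]:
        m=t["region"];print(t["score"],rect(m,10,K,D,P))
E
```

```text
t: 22.05
position: [582.2, -165.0, 121.5]
tcp_rot: [0.053, 0.706, -0.053, 0.705]
wrist_force: [-0.1, -0.2, 0.6]
opening: 0.498
t: 22.55
position: [583.6, -165.5, 276.5]
tcp_rot: [0.052, 0.702, -0.054, 0.708]
wrist_force: [0.6, 0.0, 0.5]
opening: 0.683
side 172 [ 579.4 -173.1  132.4] ((580.240478515625, -166.505615234375), (69.27022552490234, 20.089847564697266), 81.42042541503906)
side 831 [ 578.3 -181.6   66.8] ((581.1604614257812, -167.03317260742188), (118.78739929199219, 76.9692153930664), 81.8666000366211)
0.56 (array([ 445.1, -362.1]), array([138.4,  17.1]), 65.0)
wrist 1235 [ 582.8 -164.2  132.2] ((582.8119506835938, -165.86492919921875), (68.01451873779297, 19.88336753845215), 80.92877960205078)
wrist 4263 [ 584.4 -158.7   66.2] ((583.123046875, -165.62640380859375), (115.93363189697266, 76.69467163085938), 81.47915649414062)
```

View pics/wrist11.png

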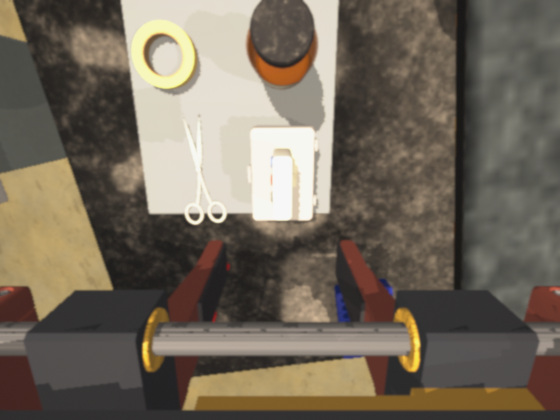

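```bash
python3 -m creep '[[-0.1375,-0.196,-0.02,0,0,-17,0.7],[-0.1375,-0.196,-0.02,0,0,-17,0.7],[-0.1375,-0.196,-0.02,0,0,-17,0.7],[-0.1375,-0.196,-0.06,0,0,-17,0.7],[-0.1375,-0.196,-0.12,0,0,-17,0.7]]'; python3 -m creep '[[0,0,-0.01,0,0,0,0.7],[0,0,-0.01,0,0,0,0.7]]'
python3 - <<'E'
from h import *
for n in("wrist",):
    p,d,K,D,P=cam(n); cv2.imwrite(f"pics/{n}12.png",p)
    for t in r.trace("marker_center",n)[:1]:
        m=t["region"];print(t["score"],t["box"],rect(m,7,K,D,P), pts(m,d,K,D,P).mean(0))
E
```

```text
t: 23.38
position: [443.3, -364.0, 152.1]
tcp_rot: [0.157, 0.689, -0.159, 0.69]
wrist_force: [0.5, 0.5, -1.2]
opening: 0.698
t: 23.62
position: [445.4, -360.4, 143.0]
tcp_rot: [0.156, 0.69, -0.156, 0.689]
wrist_force: [0.2, 0.4, -0.2]
opening: 0.7
```

View pics/wrist12.png

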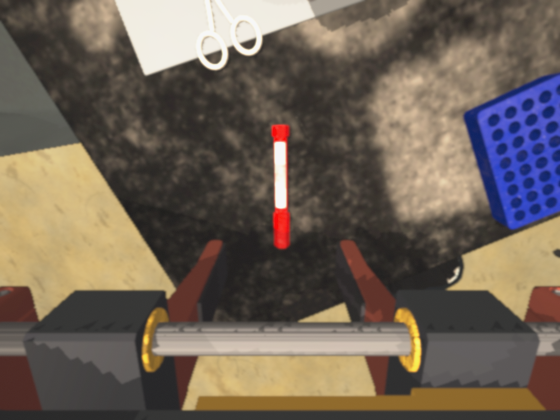

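```bash
python3 - <<'E'
from h import *
p,d,K,D,P=cam("wrist"); a=onplane([[280.5,125],[282,248]],7,K,D,P); print(a,a.mean(0), r.sense()["position"])
b=p.astype(int); m=(b[:,:,2]>b[:,:,1]+70);m[:100]=0;m[260:]=0;m[:,:240]=0;m[:,320:]=0
q=onplane(np.argwhere(m)[:,::-1],9,K,D,P);print(cv2.minAreaRect(q[:,:2].astype(np.float32)))
E
```

```text
[[ 474.12948888 -304.29643321    7.        ]
 [ 418.89190395 -423.91380439    7.        ]] [ 446.51069641 -364.1051188     7.        ] [ 446.86119308 -361.44914321  146.54626281]
((444.3641052246094, -361.3087463378906), (130.73355102539062, 18.070514678955078), 64.83916473388672)
```

```bash
python3 -m creep '[[0,-0.001,-0.05,0,0,0,0.7],[0,-0.001,-0.1,0,0,0,0.7],[0,-0.001,-0.13,0,0,0,0.7],[0,-0.001,-0.135,0,0,0,0.5],[0,-0.001,-0.135,0,0,0,0.5]]'; python3 -m creep '[[0,0,-0.003,0,0,0,0.5],[0,0,-0.003,0,0,0,0.5]]'
```

```text
t: 24.4
position: [446.5, -362.8, 10.4]
tcp_rot: [0.156, 0.689, -0.157, 0.691]
wrist_force: [-0.6, 0.2, 0.0]
opening: 0.522
t: 24.65
position: [445.8, -362.6, 6.3]
tcp_rot: [0.156, 0.689, -0.157, 0.69]
wrist_force: [-0.5, 0.3, 0.2]
opening: 0.501
```

```bash
python3 -m creep '[[0,0,-0.002,0,0,0,0.5],[0,0,-0.003,0,0,0,0],[0,0,-0.003,0,0,0,0],[0,0,-0.003,0,0,0,0],[0,0,-0.003,0,0,0,0]]'; python3 -m creep '[[0,0,0,0,0,0,0],[0,0,0,0,0,0,0],[0,0,0,0,0,0,0]]'
```

```text
t: 25.28
position: [445.2, -362.1, 2.0]
tcp_rot: [0.156, 0.69, -0.156, 0.69]
wrist_force: [-0.3, 0.3, 0.2]
opening: 0.089
t: 25.65
position: [445.2, -362.1, 2.0]
tcp_rot: [0.156, 0.69, -0.156, 0.69]
wrist_force: [-0.5, -0.7, -0.2]
opening: 0.005
```

```bash
python3 - <<'E'
from h import *
p,d,K,D,P=cam("wrist"); cv2.imwrite("pics/w13.png",p)
p,d,K,D,P=cam("side"); cv2.imwrite("pics/s13.png",cv2.resize(p[270:390,220:380],None,fx=5,fy=5))
E
```

```text
(no output)
```

View pics/w13.png

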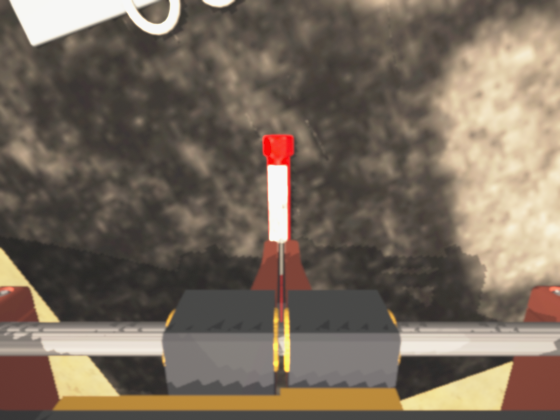

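View pics/s13.png

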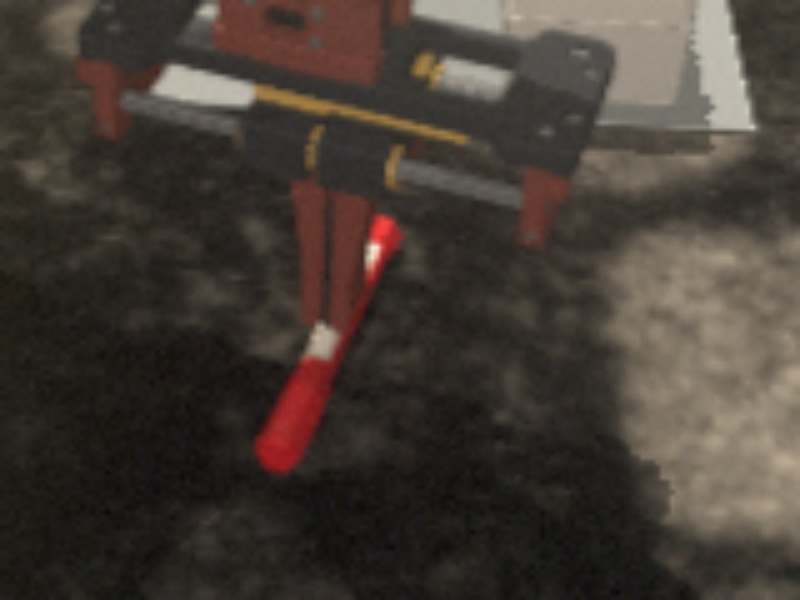

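```bash
python3 - <<'E'
from h import *
s=r.sense();print(s["position"],s["opening"],s["t"])
p,d,K,D,P=cam("side")
Q=np.linalg.inv(P)
for pt in([445.2,-362.1,2],[445.2,-362.1,21],[445.2,-362.1,40]):
    uv,_=cv2.projectPoints(np.array([pt]),cv2.Rodrigues(Q[:3,:3])[0],Q[:3,3],K,D); u=uv[0,0]; print(pt,u,(u-[220,270])*5)
for t in r.trace("marker_center","side")[:1]:
    m=t["region"];q=pts(m,d,K,D,P);print(t["score"],t["box"],rect(m,10,K,D,P));print(np.percentile(q,[2,50,98],axis=0))
E
```

```text
[ 445.19531231 -362.10277939    1.99640548] 0.005414351014763878 25.75
[445.2, -362.1, 2] [286.79044243 339.72045088] [333.95221213 348.60225441]
[445.2, -362.1, 21] [287.12905785 332.12006992] [335.64528926 310.60034958]
[445.2, -362.1, 40] [287.47518591 324.34133195] [337.37592953 271.70665974]
0.54 [272.2, 316.7, 299.6, 364.1] (array([ 445. , -364.1]), array([133.5,  18.7]), 63.5)
[[ 414.3562182  -418.58936117   -2.30022608]
 [ 432.27827637 -389.31335718   11.46204223]
 [ 471.42889831 -309.49306131   15.8717528 ]]
```

```bash
python3 -m creep '[[0,0,0.005,0,0,0,0],[0,0,0.015,0,0,0,0],[0,0,0.04,0,0,0,0],[0,0,0.04,0,0,0,0]]'; python3 - <<'E'
from h import *
p,d,K,D,P=cam("side"); cv2.imwrite("pics/s14.png",cv2.resize(p[270:390,220:380],None,fx=5,fy=5))
p,d,K,D,P=cam("wrist"); cv2.imwrite("pics/w14.png",p)
E
```

```text
t: 26.35
position: [446.6, -363.3, 45.2]
tcp_rot: [0.155, 0.688, -0.157, 0.691]
wrist_force: [0.5, 0.4, 0.3]
opening: 0.005
```

View pics/s14.png

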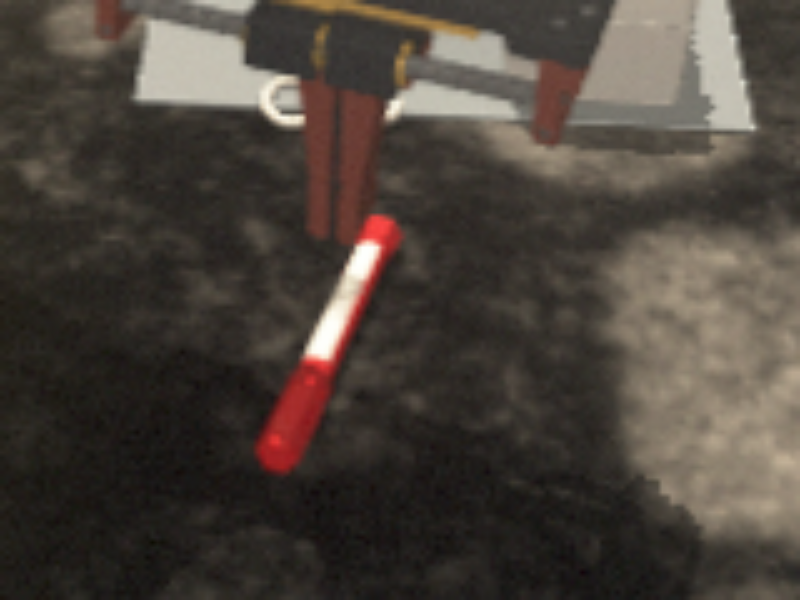

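View pics/w14.png

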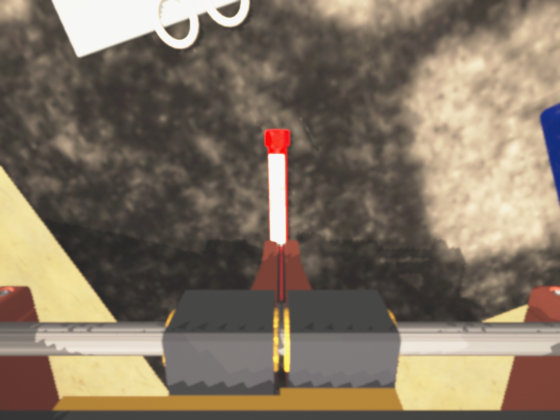

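```bash
python3 -m creep '[[0,0,-0.02,0,0,0,0],[0,0,-0.025,0,0,0,0],[0,0,-0.028,0,0,0,0],[0,0,-0.03,0,0,0,0]]';python3 -m creep '[[0,0,-0.002,0,0,0,0],[0,0,-0.003,0,0,0,0],[0,0,-0.004,0,0,0,0]]'
```

```text
t: 26.95
position: [445.1, -362.0, 11.6]
tcp_rot: [0.156, 0.69, -0.156, 0.689]
wrist_force: [-0.0, -0.4, 0.3]
opening: 0.004
t: 27.32
position: [445.3, -362.2, 8.2]
tcp_rot: [0.156, 0.689, -0.156, 0.69]
wrist_force: [-0.1, -0.3, 0.7]
opening: 0.008
```

```bash
python3 - <<'E'
from h import *
p,d,K,D,P=cam("side"); cv2.imwrite("pics/s15.png",cv2.resize(p[290:370,250:330],None,fx=7,fy=7,interpolation=cv2.INTER_NEAREST))
for v in range(318,346,3):
    row=[]
    for u in range(280,298,2):
        m=np.zeros(d.shape,bool);m[v,u]=1
        q=pts(m,d,K,D,P); row.append(tuple(q[0].round().astype(int)) if len(q) else None)
    print(v,*row)
E
```

```text
318 (np.int64(439), np.int64(-300), np.int64(1)) (np.int64(434), np.int64(-370), np.int64(63)) (np.int64(437), np.int64(-370), np.int64(63)) (np.int64(441), np.int64(-370), np.int64(63)) (np.int64(444), np.int64(-374), np.int64(66)) (np.int64(447), np.int64(-377), np.int64(69)) (np.int64(451), np.int64(-372), np.int64(64)) (np.int64(457), np.int64(-358), np.int64(51)) (np.int64(469), np.int64(-313), np.int64(10))
321 (np.int64(438), np.int64(-306), np.int64(-2)) (np.int64(434), np.int64(-369), np.int64(55)) (np.int64(437), np.int64(-371), np.int64(57)) (np.int64(441), np.int64(-371), np.int64(57)) (np.int64(444), np.int64(-374), np.int64(59)) (np.int64(447), np.int64(-376), np.int64(60)) (np.int64(452), np.int64(-368), np.int64(53)) (np.int64(464), np.int64(-323), np.int64(12)) (np.int64(468), np.int64(-319), np.int64(8))
324 (np.int64(437), np.int64(-317), np.int64(1)) (np.int64(434), np.int64(-371), np.int64(49)) (np.int64(437), np.int64(-375), np.int64(53)) (np.int64(441), np.int64(-372), np.int64(50)) (np.int64(444), np.int64(-375), np.int64(53)) (np.int64(448), np.int64(-375), n
[... 2360 characters left out ...]
p.int64(14)) (np.int64(442), np.int64(-376), np.int64(10)) (np.int64(447), np.int64(-366), np.int64(0)) (np.int64(451), np.int64(-362), np.int64(-4)) (np.int64(455), np.int64(-365), np.int64(-2)) (np.int64(458), np.int64(-366), np.int64(-1)) (np.int64(463), np.int64(-365), np.int64(-3))
345 (np.int64(430), np.int64(-385), np.int64(12)) (np.int64(433), np.int64(-386), np.int64(13)) (np.int64(437), np.int64(-387), np.int64(14)) (np.int64(442), np.int64(-380), np.int64(7)) (np.int64(446), np.int64(-374), np.int64(0)) (np.int64(450), np.int64(-374), np.int64(0)) (np.int64(454), np.int64(-374), np.int64(0)) (np.int64(457), np.int64(-374), np.int64(-1)) (np.int64(461), np.int64(-375), np.int64(0))
```

View pics/s15.png

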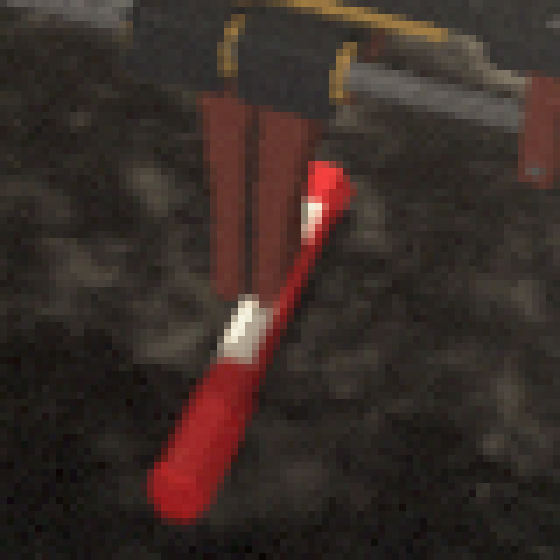

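```bash
python3 -m creep '[[0,0,0.01,0,0,0,0.5],[0,0,0.01,0,0,0,0.5],[0,0,0.01,0,0,0,0.5],[0,0,0.0,0,0,0,0.5],[0,0,-0.01,0,0,0,0.5]]';python3 -m creep '[[0,0,-0.004,0,0,0,0.5],[0,0,-0.008,0,0,0,0.5],[0,0,-0.01,0,0,0,0.5],[0,0,-0.01,0,0,0,0.5]]'; python3 - <<'E'
from h import *
p,d,K,D,P=cam("side"); cv2.imwrite("pics/s16.png",cv2.resize(p[290:370,250:330],None,fx=7,fy=7,interpolation=cv2.INTER_NEAREST))
E
```

```text
t: 28.0
position: [444.9, -361.9, -3.2]
tcp_rot: [0.157, 0.69, -0.156, 0.689]
wrist_force: [0.6, 0.1, -0.5]
opening: 0.488
t: 28.5
position: [445.2, -362.1, -12.0]
tcp_rot: [0.156, 0.69, -0.156, 0.69]
wrist_force: [-0.3, -0.1, 0.4]
opening: 0.499
```

View pics/s16.png

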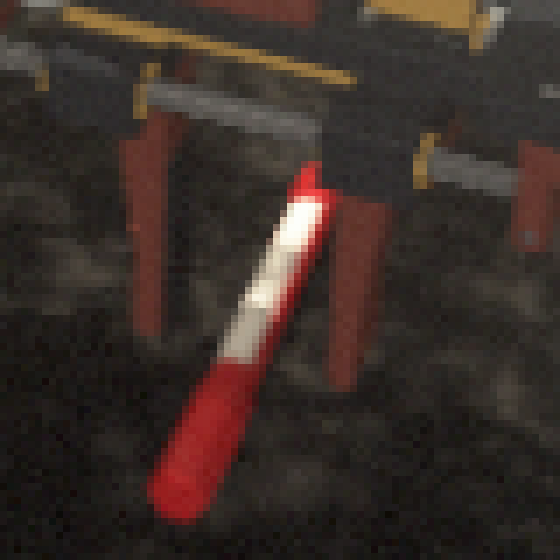

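```bash
python3 -m creep '[[0,0,-0.0015,0,0,0,0.5],[0,0,-0.003,0,0,0,0.5],[0,0,-0.004,0,0,0,0.5],[0,0,-0.004,0,0,0,0.5]]'
```

```text
t: 29.05
position: [445.2, -362.0, -16.2]
tcp_rot: [0.156, 0.69, -0.156, 0.69]
wrist_force: [0.3, 0.4, -0.8]
opening: 0.499
```

```bash
python3 -m creep '[[0,0,-0.0005,0,0,0,0.5],[0,0,-0.001,0,0,0,0.5],[0,0,-0.001,0,0,0,0.5]]'; python3 -m creep '[[0,0,0,0,0,0,0],[0,0,0,0,0,0,0],[0,0,0,0,0,0,0],[0,0,0,0,0,0,0],[0,0,0,0,0,0,0]]'
```

```text
t: 29.42
position: [445.2, -362.1, -17.1]
tcp_rot: [0.156, 0.69, -0.156, 0.69]
wrist_force: [0.0, 0.4, 0.1]
opening: 0.5
t: 30.05
position: [445.2, -362.1, -17.0]
tcp_rot: [0.156, 0.69, -0.156, 0.69]
wrist_force: [-0.4, 0.6, 0.1]
opening: 0.132
```

```bash
python3 -m creep '[[0,0,0.01,0,0,0,0],[0,0,0.05,0,0,0,0],[0,0,0.1,0,0,0,0],[0,0,0.15,0,0,0,0],[0,0,0.2,0,0,0,0]]'; python3 -m creep '[[0.005,0.03,0.01,0,0,4,0],[0.012,0.075,0.015,0,0,8,0],[0.021,0.12,0.015,0,0,12,0],[0.03,0.165,0.015,0,0,16.8,0],[0.04,0.21,0.015,0,0,16.8,0]]'; python3 -m creep '[[0.01,0.05,0,0,0,0,0],[0.02,0.1,0,0,0,0,0],[0.03,0.15,0,0,0,0,0],[0.04,0.2,0,0,0,0,0],[0.05,0.24,0,0,0,0,0]]'
```

```text
t: 30.68
position: [445.1, -362.0, 185.6]
tcp_rot: [0.156, 0.689, -0.157, 0.69]
wrist_force: [0.9, 0.3, -0.0]
opening: 0.132
t: 31.3
position: [485.3, -150.7, 199.0]
tcp_rot: [0.054, 0.705, -0.054, 0.706]
wrist_force: [0.4, 0.5, -0.0]
opening: 0.133
t: 31.92
position: [535.3, 90.0, 199.0]
tcp_rot: [0.054, 0.705, -0.054, 0.705]
wrist_force: [0.0, -1.6, -0.5]
opening: 0.131
```

Next to (541.4,124.2), down to about TCP z = 40, then measure.

```bash
python3 -m creep '[[0.006,0.034,-0.02,0,0,0,0],[0.006,0.036,-0.06,0,0,0,0],[0.006,0.036,-0.11,0,0,0,0],[0.006,0.036,-0.15,0,0,0,0],[0.006,0.036,-0.16,0,0,0,0]]'; python3 -m creep '[[0,0,0,0,0,0,0]]'; python3 - <<'E'
from h import *
for n in("wrist","side","top"):
    p,d,K,D,P=cam(n); cv2.imwrite(f"pics/{n}17.png",p)
    z=r.sense()["position"][2]+24
    for l,zz in(("marker_center",z),("dish",15),("tape_center",22)):
      for t in r.trace(l,n)[:1]:
        m=t["region"];q=pts(m,d,K,D,P);print(n,l,round(t["score"],2),rect(m,zz,K,D,P), np.median(q,0).round(1))
E
```

```text
t: 32.55
position: [539.4, 123.7, 35.4]
tcp_rot: [0.054, 0.707, -0.054, 0.703]
wrist_force: [-0.4, 0.1, -0.0]
opening: 0.128
t: 32.67
position: [541.4, 124.0, 38.9]
tcp_rot: [0.054, 0.705, -0.054, 0.705]
wrist_force: [0.2, 1.5, -0.1]
opening: 0.129
wrist marker_center 0.77 (array([540.2, 123.9]), array([133. ,  16.7]), 80.7) [543.8 146.1  67.4]
wrist dish 0.88 (array([623.3, 112.4]), array([89.9, 90.4]), 81.3) [625.6 112.1   7.8]
side marker_center 0.4 (array([541.5, 128.7]), array([150.7,  13.8]), 81.4) [538.9  97.9  70. ]
side tape_center 0.67 (array([456.8, -14.4]), array([99.5, 71.8]), 86.3) [457.2 -14.5  18.7]
top marker_center 0.5 (array([541.1, 131.5]), array([116.1,  14.8]), 80.6) [535.8  90.6  68.4]
top dish 0.44 (array([ 606.9, -180.9]), array([82.9, 42.6]), 82.3) [ 576.7 -160.7  129.8]
top tape_center 0.66 (array([456.1,  -3.4]), array([69.3, 76. ]), 88.7) [460.8  -5.5  21.1]
```

View pics/wrist17.png

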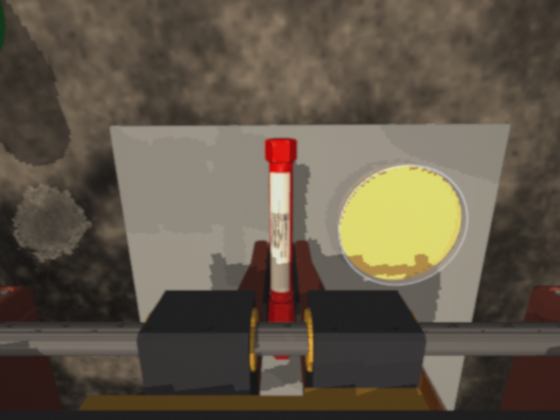

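View pics/side17.png

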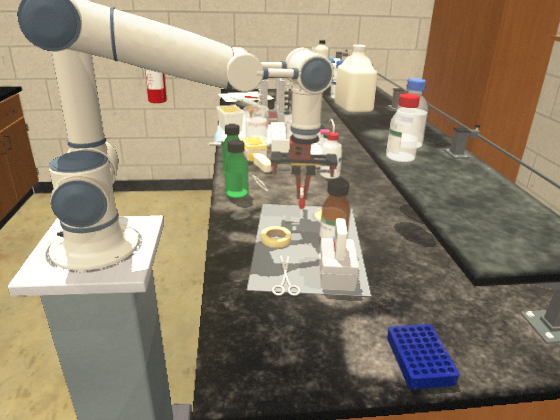

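```bash
python3 -m creep '[[0,0,-0.02,0,0,0,0],[0,0,-0.035,0,0,0,0],[0,0,-0.045,0,0,0,0],[0,0,-0.049,0,0,0,0],[0,0,-0.049,0,0,0,0]]'; python3 -m creep '[[0,0,-0.001,0,0,0,0],[0,0,-0.002,0,0,0,0],[0,0,-0.003,0,0,0,0],[0,0,-0.003,0,0,0,0]]'
```

```text
t: 33.9
position: [541.1, 123.9, -11.3]
tcp_rot: [0.054, 0.705, -0.054, 0.705]
wrist_force: [-0.3, -0.6, 0.3]
opening: 0.132
t: 34.4
position: [541.2, 123.9, -14.0]
tcp_rot: [0.054, 0.705, -0.054, 0.705]
wrist_force: [0.0, 0.0, -0.3]
opening: 0.135
```

```bash
python3 -m creep '[[0,0,-0.0005,0,0,0,0],[0,0,-0.001,0,0,0,0],[0,0,-0.001,0,0,0,0]]'
```

```text
t: 34.78
position: [541.3, 123.9, -14.1]
tcp_rot: [0.054, 0.705, -0.054, 0.705]
wrist_force: [-3.3, -0.9, 5.8]
opening: 0.132
```

```bash
python3 -m creep '[[0,0,0,0,0,0,0.35],[0,0,0,0,0,0,0.35],[0,0,0,0,0,0,0.35],[0,0,0.01,0,0,0,0.35],[0,0,0.04,0,0,0,0.35]]'; python3 -m creep '[[0,0,0.06,0,0,0,0.35],[0,0,0.12,0,0,0,0.5],[0,0,0.18,0,0,0,0.8],[0,-0.02,0.2,0,0,0,1],[0,-0.02,0.2,0,0,0,1]]'; python3 -m creep '[[0,0,0,0,0,0,1]]'; python3 - <<'E'
from h import *
for n in("wrist",):
    p,d,K,D,P=cam(n); cv2.imwrite(f"pics/{n}18.png",p)
    for l,zz in(("marker_center",10),("dish",15),("tape_center",22),("tweezers_center",4)):
      for t in r.trace(l,n)[:1]:
        m=t["region"];q=pts(m,d,K,D,P);print(n,l,round(t["score"],2),rect(m,zz,K,D,P), np.median(q,0).round(1))
E
```

```text
t: 35.4
position: [539.9, 123.7, 24.0]
tcp_rot: [0.054, 0.706, -0.054, 0.704]
wrist_force: [0.0, 0.2, -0.2]
opening: 0.35
t: 36.02
position: [541.9, 102.8, 226.8]
tcp_rot: [0.055, 0.704, -0.054, 0.706]
wrist_force: [0.3, -0.4, -0.0]
opening: 0.766
t: 36.15
position: [540.6, 103.8, 222.4]
tcp_rot: [0.054, 0.706, -0.054, 0.704]
wrist_force: [0.8, -0.2, -0.4]
opening: 0.88
wrist marker_center 0.91 (array([539.4, 124.6]), array([128.8,  16.5]), 81.4) [541.1 126.2  14.5]
wrist dish 0.78 (array([623. , 111.3]), array([88.9, 91.1]), 55.8) [624.5 111.5   7.9]
wrist tape_center 0.68 (array([463.8,   1.2]), array([80.9, 65.5]), 80.6) [463.4  -1.3  20.3]
wrist tweezers_center 0.37 (array([456.3, 305.9]), array([ 6.8, 16.8]), 18.9) [457.3 303.5   2.2]
```

View pics/wrist18.png

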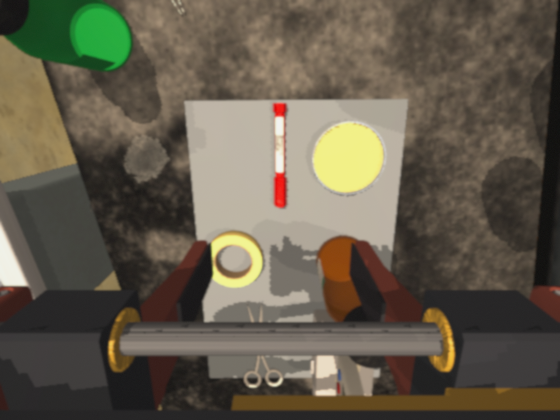

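```bash
python3 -m creep '[[-0.08,0.18,0.03,0,0,26,1],[-0.08,0.18,0.03,0,0,26,1],[-0.08,0.18,0.03,0,0,26,1],[-0.08,0.18,0.03,0,0,26,1],[-0.08,0.18,0.03,0,0,26,1]]'; python3 - <<'E'
from h import *
for n in("wrist",):
    p,d,K,D,P=cam(n); cv2.imwrite(f"pics/{n}19.png",p)
    for l,zz in(("tweezers_center",4),):
      for t in r.trace(l,n)[:1]:
        m=t["region"];q=pts(m,d,K,D,P);print(n,l,round(t["score"],2),t["box"],rect(m,zz,K,D,P), np.median(q,0).round(1))
    q=pts(np.ones(d.shape,bool),d,K,D,P)
    for x,y in((362,290),(345,438)):
      for z in(30,60,90,130,165):
        b=q[(abs(q[:,0]-x)<55)&(abs(q[:,1]-y)<55)&(abs(q[:,2]-z)<12)]
        if len(b)>10: print(z,len(b),b.min(0).round(),b.max(0).round(),cv2.minAreaRect(b[:,:2].astype(np.float32)))
E
```

```text
t: 37.02
position: [461.0, 284.3, 254.5]
tcp_rot: [-0.107, 0.699, 0.106, 0.699]
wrist_force: [0.7, -0.6, -0.5]
opening: 1.003
wrist tweezers_center 0.58 [285.0, 101.8, 290.8, 107.1] (array([442.3, 369.4]), array([1.3, 4.9]), 17.6) [442.2 369.4   4.2]
30 152 [353. 278.  18.] [396. 325.  42.] ((380.5735778808594, 307.10028076171875), (17.928489685058594, 61.80018997192383), 41.18886184692383)
60 183 [347. 279.  48.] [396. 325.  72.] ((377.7453308105469, 308.3186950683594), (20.26506996154785, 64.41033172607422), 47.35406494140625)
90 297 [326. 258.  78.] [396. 325. 102.] ((367.6281433105469, 298.4122009277344), (48.50775146484375, 71.69918823242188), 51.207763671875)
130 647 [338. 267. 118.] [390. 318. 130.] ((369.7510986328125, 298.4772033691406), (32.92315673828125, 57.915706634521484), 45.31843185424805)
165 3159 [334. 264. 153.] [387. 315. 173.] ((360.8451843261719, 289.5802917480469), (51.26364517211914, 51.31560516357422), 38.59758758544922)
30 277 [331. 422.  18.] [386. 465.  42.] ((364.3634948730469, 437.4375915527344), (65.66255187988281, 21.560834884643555), 35.5356559753418)
60 334 [332. 422.  48.] [386. 459.  72.] ((363.484375, 434.9549865722656), (62.51436996459961, 18.31949234008789), 30.646499633789062)
90 404 [331. 422.  78.] [385. 450. 102.] ((361.0059509277344, 431.6565856933594), (58.165245056152344, 15.47375774383545), 23.263952255249023)
```

View pics/wrist19.png

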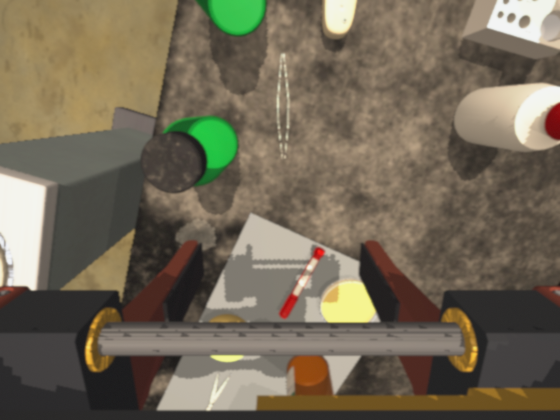

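```bash
python3 - <<'E'
from h import *
p,d,K,D,P=cam("wrist")
a=onplane([[283,54],[284,157],[276.5,105],[289.5,105]],4,K,D,P)[:,:2]; print(a)
c=a[:2].mean(0);u=a[0]-a[1];L=np.linalg.norm(u);u/=L;print(c,L,np.degrees(np.arctan2(u[1],u[0])))
n=np.array([u[1],-u[0]]);print(n)
for g in([361,289.6],[350,458]): print((g-c)@n,(g-c)@u)
cv2.imwrite("pics/twz2.png",cv2.resize(p[40:170,230:340],None,fx=5,fy=4.5,interpolation=cv2.INTER_CUBIC))
print(r.sense()["position"])
E
```

```text
[[420.79502637 420.34067887]
 [460.00088057 298.76001779]
 [430.64836177 360.23119814]
 [446.75559566 365.20329528]]
[440.39795347 359.55034833] 127.74566980263779 107.87284275477464
[0.95173998 0.30690554]
-97.03435622469719 -42.206870991691474
-55.82060248525572 121.44210243223398
[461.80815623 282.60800868 254.35230392]
```

View pics/twz2.png

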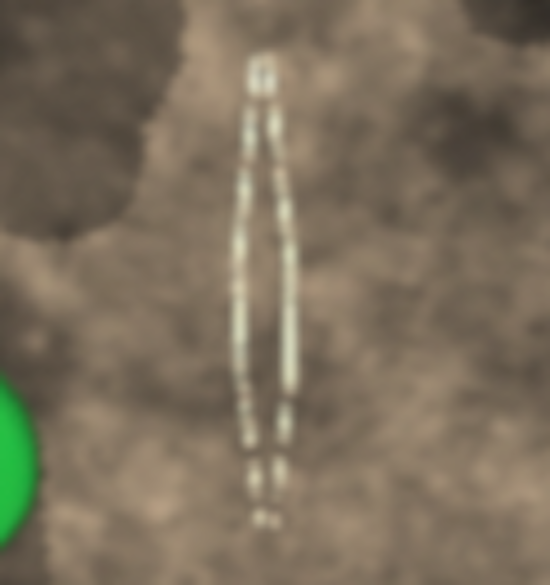

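```bash
python3 - <<'E'
from h import *
p,d,K,D,P=cam("top")
q=pts(np.ones(d.shape,bool),d,K,D,P)
c=np.array([437.,396.4]);u=np.array([-.307,.952]);n=np.array([.952,.307])
a=(q[:,:2]-c)@n;b=(q[:,:2]-c)@u
s=(abs(a)<100)&(abs(b)<50)&(q[:,2]>15)
t=q[s];print(len(t)); 
for lo in range(-100,100,25):
    k=s&(a>=lo)&(a<lo+25)
    if k.any(): print(lo,k.sum(),q[k,2].max().round(),b[k].min().round(),b[k].max().round(), np.median(q[k,2]))
E
```

```text
21
-75 7 101.0 49.0 50.0 90.05698296191986
-50 6 649.0 -49.0 -48.0 645.6433375257147
-25 7 652.0 -50.0 -48.0 648.3871380992891
50 1 18.0 44.0 44.0 18.050647331031996
```

```bash
python3 -m creep '[[-0.0245,0.113,0,0,0,0.5,1],[-0.0245,0.113,0,0,0,0.5,1],[-0.0245,0.113,0,0,0,0.5,1],[-0.0245,0.113,0,0,0,0.5,1]]'; python3 - <<'E'
from h import *
p,d,K,D,P=cam("wrist"); cv2.imwrite("pics/w20.png",p); s=r.sense(); print(s["position"],R.from_quat(s["tcp_rot"]).as_matrix().round(3).tolist())
E
```

```text
t: 37.72
position: [437.4, 395.8, 254.6]
tcp_rot: [-0.109, 0.699, 0.108, 0.699]
wrist_force: [0.1, -1.1, 0.2]
opening: 1.001
[437.55049081 395.46070838 255.00829238] [[0.0, -0.303, 0.953], [-0.001, 0.953, 0.303], [-1.0, -0.001, 0.0]]
```

View pics/w20.png

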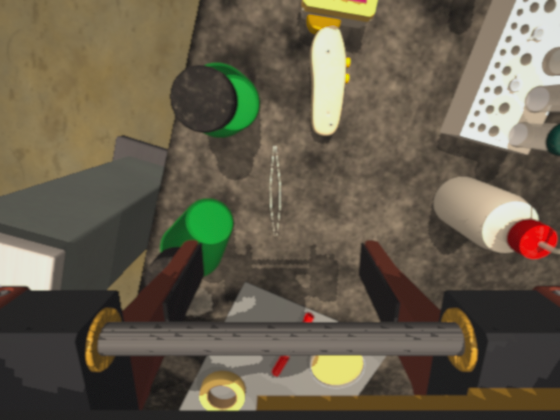

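```bash
python3 - <<'E'
from h import *
p,d,K,D,P=cam("wrist")
a=onplane([[276,145.5],[276,235]],4,K,D,P)[:,:2]; print(a,a.mean(0),np.linalg.norm(a[0]-a[1]))
q=pts(np.ones(d.shape,bool),d,K,D,P)
s=r.sense()["position"]
n=np.array([.953,.303]);u=np.array([-.303,.953])
for nm,(x,y) in (("g1",(361,290)),("g2",(350,458))):
    b=q[(abs(q[:,0]-x)<60)&(abs(q[:,1]-y)<60)&(q[:,2]>40)&(q[:,2]<110)]
    print(nm,((b[:,:2]-s[:2])@n).max().round(1),np.percentile((b[:,:2]-s[:2])@u,[0.5,99.5]).round(1))
    b=q[(abs(q[:,0]-x)<60)&(abs(q[:,1]-y)<60)&(q[:,2]>160)&(q[:,2]<185)]
    if len(b)>5:print("cap",cv2.minAreaRect(b[:,:2].astype(np.float32)))
E
```

```text
[[420.95141143 422.8598614 ]
 [459.71726634 298.91717735]] [440.33433888 360.88851937] 129.86369945875956
g1 -69.8 [-99.9 -41.6]
cap ((358.825439453125, 297.4413757324219), (50.03849411010742, 35.613975524902344), 8.895912170410156)
g2 -28.8 [ 51.  121.4]
cap ((349.9901123046875, 458.1002502441406), (51.67689514160156, 51.05799102783203), 18.436973571777344)
```

```bash
python3 -m creep '[[-0.001,0.003,-0.05,0,0,0,1],[-0.001,0.003,-0.1,0,0,0,1],[-0.001,0.003,-0.14,0,0,0,1],[-0.001,0.003,-0.17,0,0,0,1],[-0.001,0.003,-0.17,0,0,0,1]]';  python3 - <<'E'
from h import *
p,d,K,D,P=cam("side"); cv2.imwrite("pics/s21.png",cv2.resize(p[100:230,190:340],None,fx=5,fy=4.5))
p,d,K,D,P=cam("wrist"); cv2.imwrite("pics/w21.png",p)
E
```

```text
t: 38.45
position: [435.0, 397.5, 82.3]
tcp_rot: [-0.109, 0.7, 0.107, 0.697]
wrist_force: [-0.4, 0.5, 0.7]
opening: 1.0
```

View pics/s21.png

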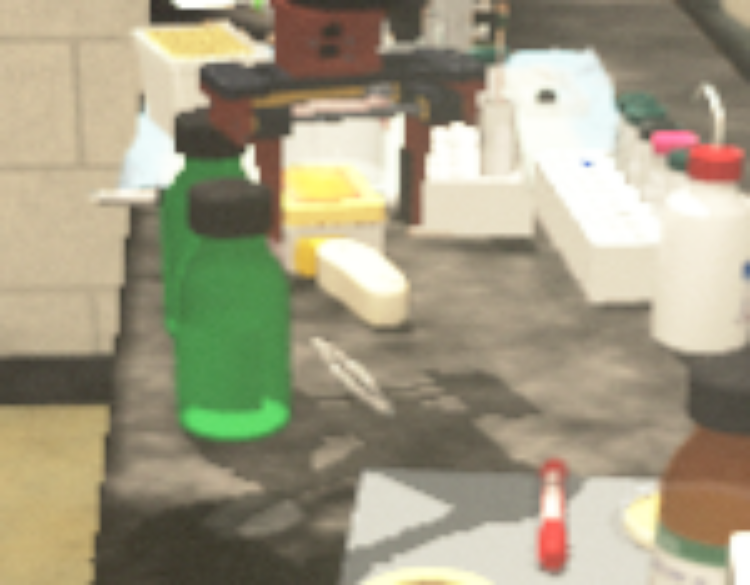

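View pics/w21.png

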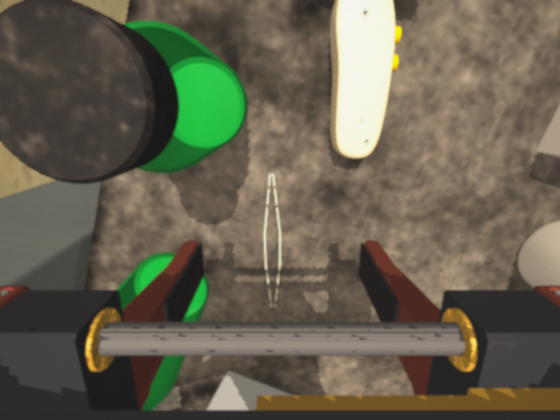

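```bash
python3 -m creep '[[0,0,-0.02,0,0,0,1],[0,0,-0.04,0,0,0,1],[0,0,-0.05,0,0,0,1],[0,0,-0.05,0,0,0,1]]'; python3 -m creep '[[0,0,-0.02,0,0,0,1],[0,0,-0.035,0,0,0,1],[0,0,-0.045,0,0,0,1],[0,0,-0.045,0,0,0,1]]'; python3 - <<'E'
from h import *
p,d,K,D,P=cam("side"); cv2.imwrite("pics/s22.png",cv2.resize(p[100:230,190:340],None,fx=5,fy=4.5))
p,d,K,D,P=cam("wrist"); cv2.imwrite("pics/w22.png",p)
E
```

```text
t: 39.05
position: [435.0, 399.4, 33.3]
tcp_rot: [-0.11, 0.7, 0.109, 0.698]
wrist_force: [-0.6, -0.4, 0.5]
opening: 1.004
t: 39.55
position: [435.1, 399.4, -11.5]
tcp_rot: [-0.109, 0.699, 0.109, 0.698]
wrist_force: [0.6, -0.1, 0.8]
opening: 0.998
```

View pics/s22.png

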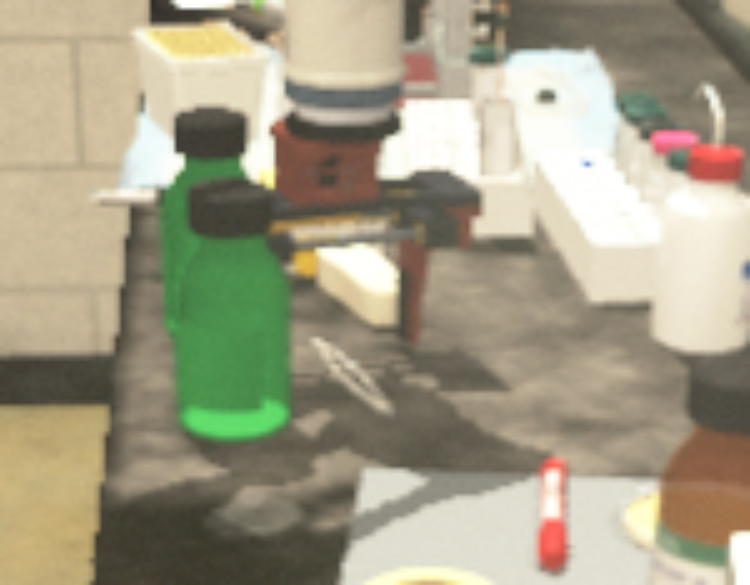

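View pics/w22.png

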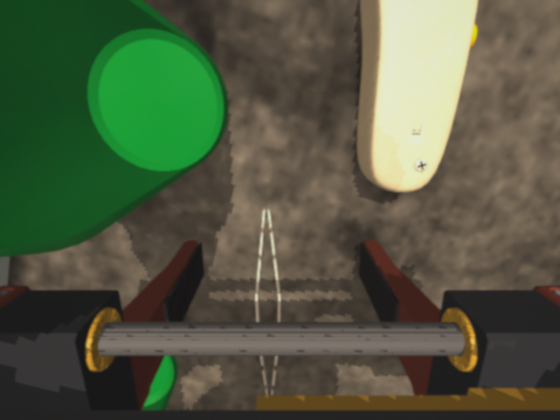

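```bash
python3 -m creep '[[0,0,-0.004,0,0,0,1],[0,0,-0.006,0,0,0,1],[0,0,-0.006,0,0,0,1]]'; python3 -m creep '[[0,0,-0.0005,0,0,0,0],[0,0,-0.0005,0,0,0,0],[0,0,-0.0005,0,0,0,0],[0,0,-0.0005,0,0,0,0],[0,0,-0.0005,0,0,0,0]]'; python3 -m creep '[[0,0,0,0,0,0,0],[0,0,0,0,0,0,0],[0,0,0,0,0,0,0],[0,0,0,0,0,0,0]]'; python3 - <<'E'
from h import *
p,d,K,D,P=cam("wrist"); cv2.imwrite("pics/w23.png",p)
E
```

```text
t: 40.02
position: [435.6, 399.9, -16.1]
tcp_rot: [-0.109, 0.699, 0.109, 0.699]
wrist_force: [-0.7, 0.4, 0.0]
opening: 1.002
t: 40.65
position: [435.7, 399.9, -16.5]
tcp_rot: [-0.109, 0.699, 0.109, 0.699]
wrist_force: [-0.7, -0.3, -1.0]
opening: 0.47
t: 41.15
position: [435.7, 399.9, -16.5]
tcp_rot: [-0.109, 0.699, 0.109, 0.699]
wrist_force: [-0.2, -1.4, -0.7]
opening: 0.098
```

View pics/w23.png

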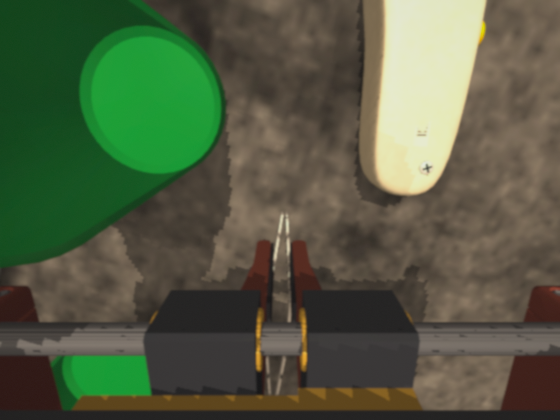

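```bash
python3 -m creep '[[0,0,0,0,0,0,0],[0,0,0,0,0,0,0]]'; python3 -m creep '[[0,0,0.005,0,0,0,0],[0,0,0.015,0,0,0,0],[0,0,0.03,0,0,0,0],[0,0,0.05,0,0,0,0],[0,0,0.07,0,0,0,0]]'; python3 -m creep '[[0,0,0.04,0,0,0,0],[0,0,0.08,0,0,0,0],[0,0,0.12,0,0,0,0],[0,0,0.16,0,0,0,0],[0,0,0.16,0,0,0,0]]'; python3 - <<'E'
from h import *
p,d,K,D,P=cam("wrist"); cv2.imwrite("pics/w24.png",p)
p,d,K,D,P=cam("side"); cv2.imwrite("pics/s24.png",p)
E
```

```text
t: 41.45
position: [435.7, 399.9, -16.5]
tcp_rot: [-0.109, 0.699, 0.109, 0.699]
wrist_force: [-1.0, -0.2, -0.8]
opening: 0.101
t: 42.08
position: [436.0, 400.2, 55.7]
tcp_rot: [-0.109, 0.698, 0.109, 0.699]
wrist_force: [0.6, 1.1, -0.1]
opening: 0.095
t: 42.7
position: [436.8, 400.9, 219.5]
tcp_rot: [-0.107, 0.696, 0.111, 0.701]
wrist_force: [-0.2, -0.1, -0.4]
opening: 0.099
```

View pics/w24.png

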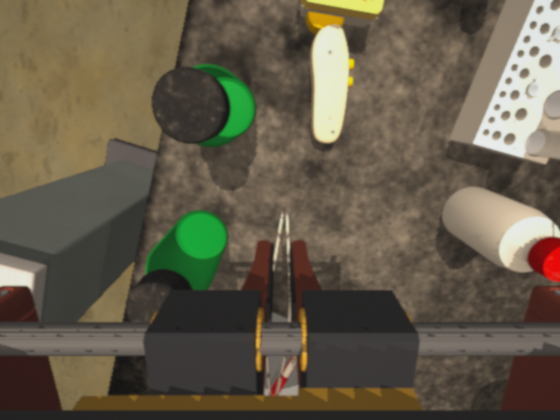

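View pics/s24.png

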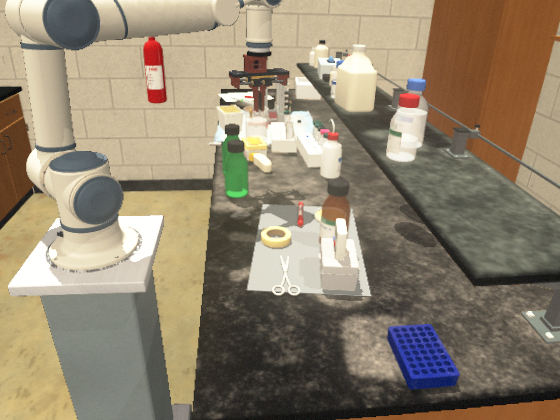

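```bash
python3 - <<'E'
from h import *
p,d,K,D,P=cam("wrist"); s=r.sense()
cv2.imwrite("pics/w25.png",cv2.resize(p[200:420,230:340],None,fx=6,fy=2.7,interpolation=cv2.INTER_CUBIC))
T=R.from_quat(s["tcp_rot"]).as_matrix()
z=s["position"][2]+20
a=onplane([[284,215],[283,240],[280,300],[276,370],[275,395]],z,K,D,P)
print(((a-s["position"])@T).round(1), d[215:222,284], d[300,278:284])
E
```

```text
[[ -20.    24.4    1.3]
 [ -20.     9.7    0.8]
 [ -20.   -28.8   -0.9]
 [ -20.   -80.3   -3.5]
 [ -20.  -100.8   -4.3]] [420.0372  422.42334 420.65845 419.0182  419.87927 420.81628 423.27243] [457.3484  456.93777 457.07608 459.56274 457.68854 457.6469 ]
```

View pics/w25.png

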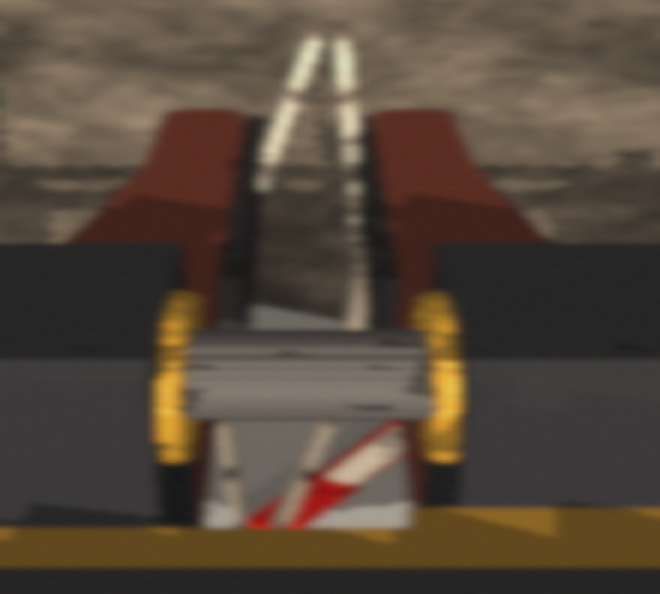

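```bash
python3 -m creep '[[0.01,-0.04,0,0,0,-5,0],[0.022,-0.085,0,0,0,-10,0],[0.035,-0.13,0,0,0,-15,0],[0.05,-0.175,0,0,0,-20,0],[0.06,-0.215,0,0,0,-23.5,0]]'; python3 -m creep '[[0.005,-0.014,-0.01,0,0,0,0],[0.005,-0.014,-0.06,0,0,0,0],[0.005,-0.014,-0.11,0,0,0,0],[0.005,-0.014,-0.16,0,0,0,0],[0.005,-0.014,-0.175,0,0,0,0]]'; python3 -m creep '[[0,0,0,0,0,0,0],[0,0,0,0,0,0,0]]'; python3 - <<'E'
from h import *
s=r.sense();print(s["position"])
p,d,K,D,P=cam("wrist"); cv2.imwrite("pics/w26.png",p)
T=R.from_quat(s["tcp_rot"]).as_matrix();print(T.round(3).tolist())
p,d,K,D,P=cam("side"); cv2.imwrite("pics/s26.png",cv2.resize(p[180:280,240:360],None,fx=6,fy=5,interpolation=cv2.INTER_CUBIC))
p,d,K,D,P=cam("top"); cv2.imwrite("pics/t26.png",cv2.resize(p[130:250,210:330],None,fx=5,fy=5,interpolation=cv2.INTER_CUBIC))
E
```

```text
t: 43.48
position: [495.3, 183.1, 211.4]
tcp_rot: [0.036, 0.707, -0.037, 0.705]
wrist_force: [0.2, -0.0, 0.0]
opening: 0.095
t: 44.1
position: [497.3, 170.8, 33.1]
tcp_rot: [0.034, 0.709, -0.036, 0.703]
wrist_force: [-0.6, 0.9, 0.1]
opening: 0.099
t: 44.35
position: [502.0, 171.5, 40.9]
tcp_rot: [0.036, 0.705, -0.035, 0.707]
wrist_force: [0.2, -1.2, -0.8]
opening: 0.1
[501.99781348 171.53013763  40.88080051]
[[0.003, 0.1, 0.995], [0.001, 0.995, -0.1], [-1.0, 0.001, 0.003]]
```

View pics/w26.png

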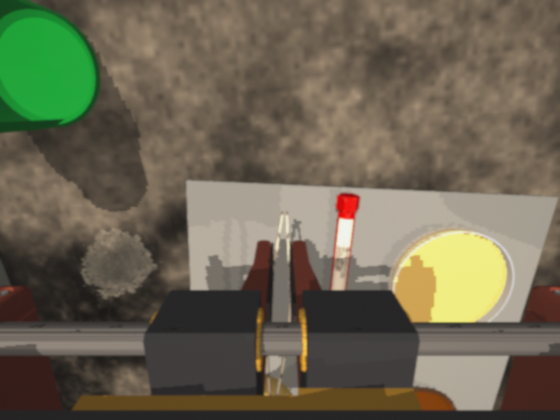

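View pics/s26.png

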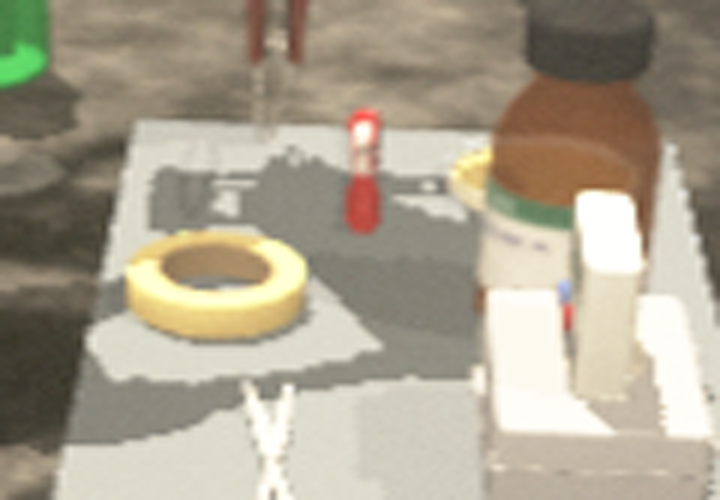

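```bash
python3 -m creep '[[-0.001,0,-0.015,0,0,0,0],[-0.001,0,-0.03,0,0,0,0],[-0.001,0,-0.045,0,0,0,0],[-0.001,0,-0.05,0,0,0,0],[-0.001,0,-0.05,0,0,0,0]]'; python3 -m creep '[[0,0,-0.001,0,0,0,0],[0,0,-0.002,0,0,0,0],[0,0,-0.002,0,0,0,0]]'
```

```text
t: 45.12
position: [499.5, 170.8, -12.0]
tcp_rot: [0.035, 0.706, -0.036, 0.706]
wrist_force: [-0.3, -0.1, 0.4]
opening: 0.099
t: 45.5
position: [499.8, 171.0, -13.4]
tcp_rot: [0.036, 0.706, -0.035, 0.706]
wrist_force: [0.0, -0.3, -0.6]
opening: 0.095
```

```bash
python3 -m creep '[[0.001,0,-0.0003,0,0,0,0],[0.001,0,-0.0008,0,0,0,0],[0.001,0,-0.0008,0,0,0,0]]'
```

```text
t: 45.88
position: [500.8, 171.0, -13.7]
tcp_rot: [0.036, 0.706, -0.035, 0.706]
wrist_force: [-2.6, 0.5, 5.2]
opening: 0.095
```

```bash
python3 -m creep '[[0,0,0,0,0,0,0.3],[0,0,0,0,0,0,0.3],[0,0,0,0,0,0,0.3],[0,0,0.01,0,0,0,0.3],[0,0,0.04,0,0,0,0.3]]'; python3 -m creep '[[0,0,0.06,0,0,0,0.3],[0,0,0.12,0,0,0,0.3],[0,0,0.18,0,0,0,0.8],[0,-0.03,0.21,0,0,0,0.8],[0,-0.03,0.21,0,0,0,0.8]]'; python3 -m creep '[[0,0,0,0,0,0,1],[0,0,0,0,0,0,1]]'; python3 - <<'E'
from h import *
for n in("wrist","top","side"):
    p,d,K,D,P=cam(n); cv2.imwrite(f"pics/{n}27.png",p)
    for l,zz in(("marker_center",10),("dish",15),("tape_center",22),("tweezers_center",7),("scissors_center",8)):
      for t in r.trace(l,n)[:1]:
        m=t["region"];q=pts(m,d,K,D,P);print(n,l,round(t["score"],2),rect(m,zz,K,D,P), np.median(q,0).round(1))
E
```

```text
t: 46.5
position: [499.5, 170.6, 24.7]
tcp_rot: [0.035, 0.707, -0.036, 0.705]
wrist_force: [-0.0, -0.3, 0.4]
opening: 0.303
t: 47.12
position: [501.9, 140.1, 240.0]
tcp_rot: [0.037, 0.704, -0.036, 0.709]
wrist_force: [0.1, 0.1, -0.1]
opening: 0.605
t: 47.38
position: [500.0, 141.4, 233.6]
tcp_rot: [0.035, 0.707, -0.036, 0.705]
wrist_force: [-0.1, -0.5, -0.6]
opening: 0.832
wrist marker_center 0.85 (array([539.7, 124.6]), array([129.9,  17.5]), 81.4) [540.1 124.1  14.5]
wrist dish 0.74 (array([622.6, 111.8]), array([87.4, 91.9]), 42.3) [624.4 111.4   7.8]
wrist tape_center 0.93 (array([458.4,   3.3]), array([82.5, 75.4]), 84.4) [458.4   0.9  20.3]
wrist tweezers_center 0.7 (array([498.8, 146.1]), array([89. ,  3.8]), 84.3) [502.4 186.7   8.3]
wrist scissors_center 0.79 (array([ 463. , -191.2]), array([78.7, 60.4]), 84.5) [ 465.1 -206.8    5.3]
top marker_center 0.59 (array([540. , 116.3]), array([37.9, 16.3]), 75.9) [537.8 114.6  13.1]
top dish 0.56 (array([610.5, 101.9]), array([34.9, 76.3]), 42.5) [599.9 116.4   9.2]
top tape_center 0.68 (array([457.7,   1. ]), array([73.7, 74.2]), 43.6) [462.6   1.3  21.6]
top scissors_center 0.6 (array([ 473.5, -158.9]), array([131.1,  54.5]), 76.6) [ 466.3 -156.6    6.9]
side dish 0.63 (array([588.5, 110.7]), array([74.4, 17.3]), 79.5) [589.9 119.7   9.4]
side tape_center 0.57 (array([457.1, -14.4]), array([99.5, 72.4]), 86.3) [458.1 -12.4  19.5]
side scissors_center 0.51 (array([ 465.2, -149.7]), array([47.4,  4.7]), 83.5) [ 465.5 -144.     7.6]
```

View pics/wrist27.png

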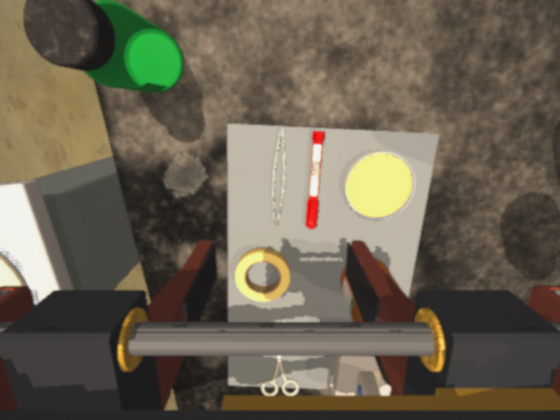

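```bash
python3 - <<'E'
from h import *
p,d,K,D,P=cam("wrist")
cv2.imwrite("pics/w28.png",cv2.resize(p[115:240,215:430],None,fx=3.7,fy=4,interpolation=cv2.INTER_CUBIC))
for l,a,z in(("tw",[[282,128.5],[277,224]],7),("mk",[[319,132],[312,228]],10),):
    q=onplane(a,z,K,D,P)[:,:2];v=q[0]-q[1];print(l,q.mean(0).round(1),np.linalg.norm(v).round(1),np.degrees(np.arctan2(v[1],v[0])).round(1))
    x=np.array([.989,-.147]);y=np.array([.147,.989]);e=q.mean(0)-[623.3,111.6];print((e@x).round(1),(e@y).round(1))
E
```

```text
tw [497.3 131.9] 128.2 81.2
-127.6 1.6
mk [543.8 122.8] 128.7 82.0
-80.2 -0.6
```

View pics/w28.png

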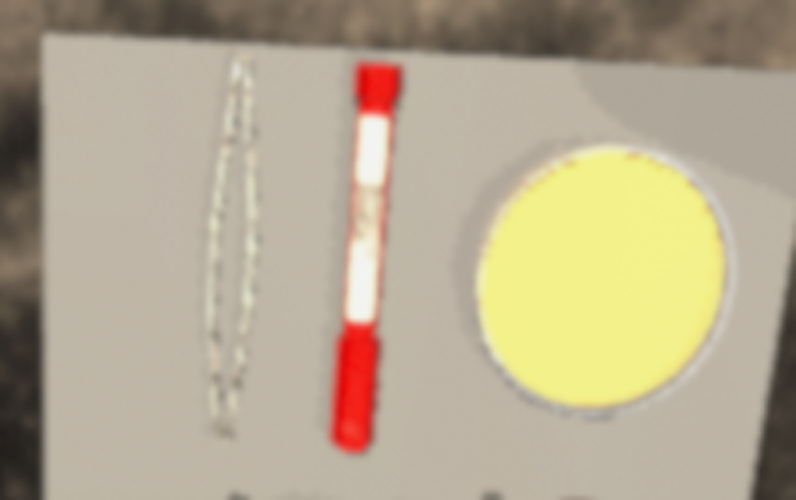

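```bash
python3 -m creep '[[-0.05,0.15,0.03,0,0,0,1],[-0.05,0.15,0.03,0,0,0,1],[-0.05,0.15,0.03,0,0,0,1]]'; python3 - <<'E'
from h import *
p,d,K,D,P=cam("side"); a=p[80:320,180:400]
cv2.imwrite("pics/fin.png",cv2.resize(a,None,fx=3,fy=2.5)); p,d,K,D,P=cam("top")
cv2.imwrite("pics/fint.png",cv2.resize(p[120:260,130:400],None,fx=2.9,fy=4,interpolation=cv2.INTER_CUBIC))
q=pts(np.ones(d.shape,bool),d,K,D,P)
b=q[(abs(q[:,0]-603)<45)&(abs(q[:,1]+27)<45)&(q[:,2]>165)&(q[:,2]<185)]
print(b.mean(0),cv2.minAreaRect(b[:,:2].astype(np.float32)))
E
```

```text
t: 48.7
position: [449.7, 293.2, 266.4]
tcp_rot: [0.035, 0.706, -0.035, 0.706]
wrist_force: [0.8, 0.1, -0.4]
opening: 0.997
[602.07513165 -25.54351716 174.28825426] ((602.899169921875, -26.7431640625), (50.110740661621094, 50.26832580566406), 89.87889862060547)
```

View pics/fin.png

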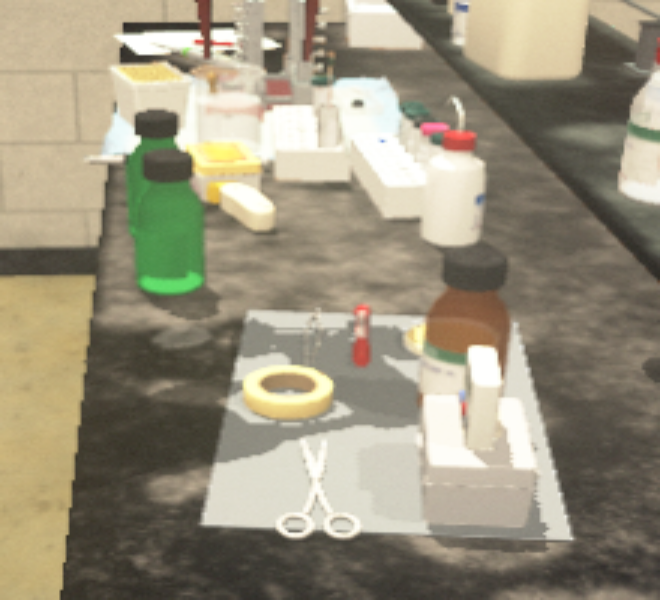

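View pics/fint.png

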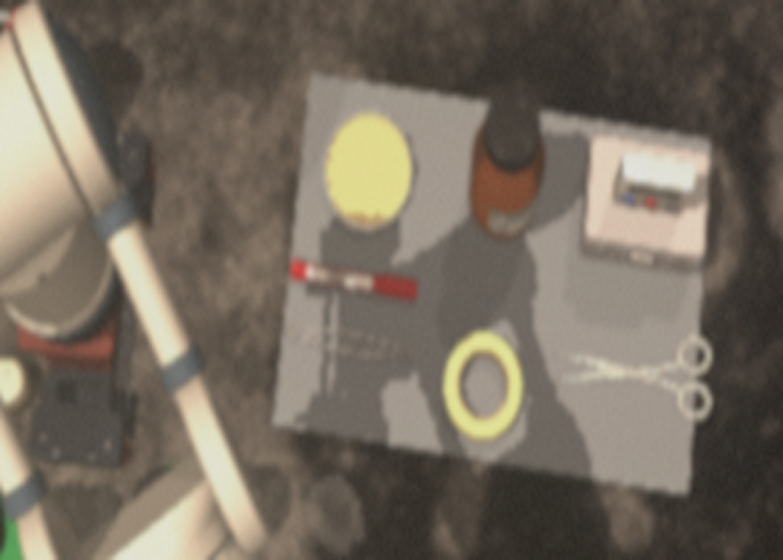

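The last pictures show the bottle standing midway, the timer upright on the lid, and the marker and tweezers lying parallel in front of the dish. The tape roll and scissors are where they were, and the gripper is clear of everything.

```bash
python3 -c "
from bench import r
print(r.job_done(), r.sense()['t'])"
```

```text
the job is handed in; nothing more can be done
the job is handed in; nothing more can be done
```

The plating place is set out as asked, in the order asked, and I handed it in at about 49 s with the gripper clear of everything. The hand-in reports no verdict.

| Item | Last check |
|---|---|
| Bottle | Upright, within about 1 mm of the midpoint between the dish and the tip box |
| Timer | Upright and square to the mat, within about 1 mm of the lid's centre |
| Marker | Parallel to the mat's long edge, about 30 mm clear of the dish, within about 1.5 mm of its centre line |
| Tweezers | Parallel to the marker within about 1°, about 30 mm clear of it, within about 2 mm of the dish's centre line |
| Tape roll and scissors | Unmoved, as far as the pictures show |

Three things went wrong or disagreed along the way:
- **Bottle:** it slipped about 18 mm in the first grasp, so I gripped it again and moved it to the midpoint. It stayed upright throughout.
- **Marker:** the first grasp closed on nothing, because the fingertips really end about 20 mm above the reported TCP. I went lower and it held.
- **Final pixel checks:** my hand-picked points put the marker and tweezers 2 to 4 mm nearer the dish than the other readings did. I put that down to picking 1 to 2 pixels off. For the marker I kept the network's value, and for the tweezers I re-read the points on an enlarged picture, so the tweezers figure is the less certain of the two.

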